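# Sort spacer bars in the twin-bay tipper and tip out the good bay

## Robot

A 7-joint arm with a two-finger parallel gripper is mounted at the origin on a cart in front of the work surface, level with it; the furniture and walls round the work are solid. World frame = base frame: x ahead of the robot, y to its left, z up, the work surface at z = 0. Lengths are in m, angles in rad, forces in N, time in s.
With the tool pointing down it reaches from about 0.4 to 0.85 m from the base axis. Payload 10.4 kg.
Tool frame: the origin (TCP) lies midway between the tips of the shut fingers; the grasp point (between the pads) lies 19 mm behind it; z points along the fingers, y is the line along which they close (so a half turn about z gives the same grasp; the last joint's range is limited). The gripper opens to 85 mm and grips with 20 to 120 N. Pads are 22 mm wide; open, the fingers measure 114 mm over their backs; the gripper's body (76 mm by 85 mm) begins 54 mm behind the grasp point. The pads swing forward as they close: fully open they stand 13 mm farther back than shut.
Start: joints at [1.289, 0.332, -0.065, 1.46, 0.022, 1.35, -0.088], TCP at [0.16, -0.604, 0.209] pointing down, gripper open.
Joint ranges: [-2.6, 2.6], [-0.5, 2.12], [-1.47, 1.34], [0.16, 2.42], [-1.27, 4.41], [0.06, 2.06], [-2.6, 2.6]. Speed limits (rad/s): [2.22, 2.22, 2.79, 2.79, 3.14, 3.14, 3.14].

## Interface

Orientations are given as a unit quaternion [x, y, z, w].
In Python, from workcell import get_obs, camera, camera_params, hand_in gives the robot as it stands.
- The arm moves only by the tool carry_out, never from a script. Its argument "commands" is a list that holds one entry, the list of rows, each a list of 6 numbers: the shift along the tool's x, y, z in units of 40 mm (1.0 is 40 mm), then the turn, a rotation vector about the tool's x, y, z in units of 6 degrees (1.0 is 6 degrees). In form: [[[x, y, z, ax, ay, az], ...]]. A call has 1 to 20 rows; each row shifts and turns the commanded pose from where the row before left it, along the tool's axes as they then stand; what a row does not reach is not made up. A row lasts 1/12 s, in which the tool goes at most 41.7 mm and 7.16 degrees, less where a joint would pass 70% of its speed; a pose out of reach is approached as far as the arm can. A call is refused whole if a number of a shift passes 1 or a number of a turn 1, either way. A call with a gripper value outside its range is refused whole. "hand" is the closure, from -1 (fully open) to 1 (shut), set as the call begins (left out, the last holds). The fingers move at their own pace and stop on an object; "force" is the grip in N (left out, the last holds). Time passes only in rows, so rows that do not move let the fingers close. It gives the time, the measured TCP pose, the force, the opening and the grip force at its end, in the units of the state.
- get_obs(): the state, without advancing time (a new reading comes with each control period).
- camera(name): name is "scene" or "top"; returns the picture (384x512x3 uint8, red, green, blue); there is no depth.
- camera_params(name): a dict with "mtx" (3x3 intrinsics, pixels), "k1" (the pictures are not rectified: a ray, as slopes to the right and down, at radius r is drawn at 1 + k1 r^2 times it, then the intrinsics apply), "R" (3x3) and "t" (3): a world point X has camera coordinates R X + t. Camera axes: x right, y down, z forward; pixel columns grow to the right and rows downward; lengths in m; the calibration is good to about 2 mm. A picture is of the moment at which its call begins. camera_params takes no time and is no camera call.
- hand_in(): hands the job in; it is judged then, once.
The state is a dict: "clock": time; "joint_pos": joint angles; "joint_velocities": joint speeds; "tau": joint torques, N m; "position": TCP position; "ee_rot": TCP orientation; "ft_force": force on the tool from outside, world axes, zero at the start; "torque": the same for the moment, N m; "grip_width": opening from 0.0 (shut) to 1.0 (fully open); "grasp_force": force on a finger pad.
Only numpy, scipy, OpenCV 4.12 (cv2) and the standard library are available. Lean on these libraries where they do the work, as an engineer would, in place of code of your own. Each camera call takes 0.05 s, during which the arm holds its last target. There are 200 camera calls.

## Task

Push the yellow bin in under the near edge of the tipper's tray, on the side where it stands, so that it will catch what is tipped out. Lay all the full-length spacer bars in the bay over the bin and all the odd ones (short or bent) in the other bay; when every bar is loaded, swing the crank towards the bin to tip the full-length bars out into the bin while the odd ones stay in their bay, then swing the tray back to level. In the end every full-length bar lies in the bin and every odd one in its bay; leave the tally counter and the marker where they are.

Things in the scene. Friction and masses are not known exactly. Their poses are not given: they have to be found in the camera images.
- tray_pivot (a point): Twin-bay tipper: a grey stand carries a blue rocking tray; this is the middle of the tray's axle, 140 mm above the bench, turning with the tray. x runs along the axle (roughly away from the robot), y across the two bays, z up when level. A 4 mm thick divider along the axle (top 40 mm above it) parts the +y bay from the -y bay
- bay_pos (a point): middle of the floor of the +y bay, 50 mm out from the divider; axes as tray_pivot. The bay is 140 mm long inside along x (end walls 4 mm thick, 26 mm high) and reaches 89 mm out from the divider. The floor rises outwards by 10 degrees (12 mm below the axle at the divider, 4 mm above it at the outer edge); the outer edge is open, without a wall
- bay_neg (a point): middle of the floor of the -y bay, 50 mm out from the divider; the mirror image of the +y bay. Axes as tray_pivot
- stand_foot (a point): foot of the fixed stand, on the bench right under the middle of the axle; its axes are those of the level tray. The stand keeps within 30 mm of the axle line, so the bin can slide in under a bay. A tray tipped right down has its lower edge 51 mm out from here and 62 mm up; a bin with its middle about 108 mm out along +y or -y, centred in x and square, catches the bars
- tray (a joint): tilt of the tray, rad: 0 level, +1.0 the +y bay tipped right down, -1.0 the -y bay tipped right down. Stiff enough (0.3 N m friction) to stay where it is left
- crank_grip (a point): middle of the red crank handle, a round peg 14 mm thick and 44 mm long, parallel to the axle, on the robot's side of the tipper; fixed to the tray 126 mm from the tray's middle along -x and 88 mm above the axle when level (228 mm above the bench). It swings about the axle with the tray: towards +y for a positive tilt. Can be pinched from above with upright fingers and led along its arc
- bin_center (a point): centre (half-way up) of the loose yellow open bin, 170 mm (its x) by 140 mm (its y) by 42 mm high; walls 8 mm thick, floor 8 mm; 0.3 kg. It stands beside the tipper on the left or the right, its middle 165 to 185 mm from the axle line, too far out to catch the bars until moved in
- full_1_c (a point): centre of a full-length square aluminium spacer bar, 50 mm long (its x) by 18 by 18 mm, 60 g, lying on the bench; may be absent
- full_2_c (a point): centre of a full-length square aluminium spacer bar, 50 mm long (its x) by 18 by 18 mm, 60 g, lying on the bench; may be absent
- full_3_c (a point): centre of a full-length square aluminium spacer bar, 50 mm long (its x) by 18 by 18 mm, 60 g, lying on the bench; may be absent
- short_1_c (a point): centre of an odd bar: short, 28 mm long (its x) by 18 by 18 mm, 35 g, lying on the bench; may be absent
- short_2_c (a point): centre of an odd bar: short, 28 mm long (its x) by 18 by 18 mm, 35 g, lying on the bench; may be absent
- bent_1_c (a point): middle, at the bend, of an odd bar that is bent: about 52 mm long (its x), 18 by 18 mm section, its two halves bent flat on the bench by 38 degrees in all, both ends towards its +y; 60 g; can be gripped across y at the bend (about 20 mm); may be absent
- tally: bystander: round white hand tally counter with a thumb button, 44 by 50 mm, 27 mm high, beside the tipper on the side away from the bin; origin at the centre of its underside; to be left alone
- blue_marker: bystander: white marker with a blue cap, 131 mm long, 14 mm thick; origin at its underside; to be left alone

How it is judged:
On the way, in this order (a step that is already met when the one before it is completed fails the run):
1. all bars lie in the level tray: the full-length ones in one bay, the odd ones in the other (value of joint tray between -0.12 and 0.12 rad and (((x of full_1_c in the frame of tray_pivot between -0.072 and 0.072 m and y of full_1_c in the frame of tray_pivot between 0.004 and 0.092 m and z of full_1_c in the frame of tray_pivot between -0.015 and 0.06 m) and (x of full_2_c in the frame of tray_pivot between -0.072 and 0.072 m and y of full_2_c in the frame of tray_pivot between 0.004 and 0.092 m and z of full_2_c in the frame of tray_pivot between -0.015 and 0.06 m) and (x of full_3_c in the frame of tray_pivot between -0.072 and 0.072 m and y of full_3_c in the frame of tray_pivot between 0.004 and 0.092 m and z of full_3_c in the frame of tray_pivot between -0.015 and 0.06 m) and (x of short_1_c in the frame of tray_pivot between -0.072 and 0.072 m and y of short_1_c in the frame of tray_pivot between -0.092 and -0.004 m and z of short_1_c in the frame of tray_pivot between -0.015 and 0.06 m) and (x of short_2_c in the frame of tray_pivot between -0.072 and 0.072 m and y of short_2_c in the frame of tray_pivot between -0.092 and -0.004 m and z of short_2_c in the frame of tray_pivot between -0.015 and 0.06 m) and (x of bent_1_c in the frame of tray_pivot between -0.072 and 0.072 m and y of bent_1_c in the frame of tray_pivot between -0.092 and -0.004 m and z of bent_1_c in the frame of tray_pivot between -0.015 and 0.06 m)) or ((x of full_1_c in the frame of tray_pivot between -0.072 and 0.072 m and y of full_1_c in the frame of tray_pivot between -0.092 and -0.004 m and z of full_1_c in the frame of tray_pivot between -0.015 and 0.06 m) and (x of full_2_c in the frame of tray_pivot between -0.072 and 0.072 m and y of full_2_c in the frame of tray_pivot between -0.092 and -0.004 m and z of full_2_c in the frame of tray_pivot between -0.015 and 0.06 m) and (x of full_3_c in the frame of tray_pivot between -0.072 and 0.072 m and y of full_3_c in the frame of tray_pivot between -0.092 and -0.004 m and z of full_3_c in the frame of tray_pivot between -0.015 and 0.06 m) and (x of short_1_c in the frame of tray_pivot between -0.072 and 0.072 m and y of short_1_c in the frame of tray_pivot between 0.004 and 0.092 m and z of short_1_c in the frame of tray_pivot between -0.015 and 0.06 m) and (x of short_2_c in the frame of tray_pivot between -0.072 and 0.072 m and y of short_2_c in the frame of tray_pivot between 0.004 and 0.092 m and z of short_2_c in the frame of tray_pivot between -0.015 and 0.06 m) and (x of bent_1_c in the frame of tray_pivot between -0.072 and 0.072 m and y of bent_1_c in the frame of tray_pivot between 0.004 and 0.092 m and z of bent_1_c in the frame of tray_pivot between -0.015 and 0.06 m)))), for 0.2 s.
2. the tray is tipped by more than 0.5 rad, every full-length bar has left it and every odd one is still in its bay ((value of joint tray above 0.5 rad or value of joint tray below -0.5 rad) and (((x of short_1_c in the frame of tray_pivot between -0.072 and 0.072 m and y of short_1_c in the frame of tray_pivot between 0.004 and 0.092 m and z of short_1_c in the frame of tray_pivot between -0.015 and 0.06 m) and (x of short_2_c in the frame of tray_pivot between -0.072 and 0.072 m and y of short_2_c in the frame of tray_pivot between 0.004 and 0.092 m and z of short_2_c in the frame of tray_pivot between -0.015 and 0.06 m) and (x of bent_1_c in the frame of tray_pivot between -0.072 and 0.072 m and y of bent_1_c in the frame of tray_pivot between 0.004 and 0.092 m and z of bent_1_c in the frame of tray_pivot between -0.015 and 0.06 m)) or ((x of short_1_c in the frame of tray_pivot between -0.072 and 0.072 m and y of short_1_c in the frame of tray_pivot between -0.092 and -0.004 m and z of short_1_c in the frame of tray_pivot between -0.015 and 0.06 m) and (x of short_2_c in the frame of tray_pivot between -0.072 and 0.072 m and y of short_2_c in the frame of tray_pivot between -0.092 and -0.004 m and z of short_2_c in the frame of tray_pivot between -0.015 and 0.06 m) and (x of bent_1_c in the frame of tray_pivot between -0.072 and 0.072 m and y of bent_1_c in the frame of tray_pivot between -0.092 and -0.004 m and z of bent_1_c in the frame of tray_pivot between -0.015 and 0.06 m))) and (y of full_1_c in the frame of tray_pivot above 0.092 m or y of full_1_c in the frame of tray_pivot below -0.092 m) and (y of full_2_c in the frame of tray_pivot above 0.092 m or y of full_2_c in the frame of tray_pivot below -0.092 m) and (y of full_3_c in the frame of tray_pivot above 0.092 m or y of full_3_c in the frame of tray_pivot below -0.092 m)), for 0.1 s.
At the end, for the whole second after the job is handed in: every full-length bar lies inside the yellow bin (its centre within the walls and not above the rim), the bin stands flat, every odd bar lies in one bay of the tray, the tray is level within 0.12 rad, and all is at rest (value of joint tray between -0.12 and 0.12 rad and velocity of joint tray between -0.05 and 0.05 rad/s and (((x of short_1_c in the frame of tray_pivot between -0.072 and 0.072 m and y of short_1_c in the frame of tray_pivot between 0.004 and 0.092 m and z of short_1_c in the frame of tray_pivot between -0.015 and 0.06 m) and (x of short_2_c in the frame of tray_pivot between -0.072 and 0.072 m and y of short_2_c in the frame of tray_pivot between 0.004 and 0.092 m and z of short_2_c in the frame of tray_pivot between -0.015 and 0.06 m) and (x of bent_1_c in the frame of tray_pivot between -0.072 and 0.072 m and y of bent_1_c in the frame of tray_pivot between 0.004 and 0.092 m and z of bent_1_c in the frame of tray_pivot between -0.015 and 0.06 m)) or ((x of short_1_c in the frame of tray_pivot between -0.072 and 0.072 m and y of short_1_c in the frame of tray_pivot between -0.092 and -0.004 m and z of short_1_c in the frame of tray_pivot between -0.015 and 0.06 m) and (x of short_2_c in the frame of tray_pivot between -0.072 and 0.072 m and y of short_2_c in the frame of tray_pivot between -0.092 and -0.004 m and z of short_2_c in the frame of tray_pivot between -0.015 and 0.06 m) and (x of bent_1_c in the frame of tray_pivot between -0.072 and 0.072 m and y of bent_1_c in the frame of tray_pivot between -0.092 and -0.004 m and z of bent_1_c in the frame of tray_pivot between -0.015 and 0.06 m))) and x of full_1_c in the frame of bin_center between -0.08 and 0.08 m and y of full_1_c in the frame of bin_center between -0.065 and 0.065 m and z of full_1_c in the frame of bin_center between -0.03 and 0.028 m and x of full_2_c in the frame of bin_center between -0.08 and 0.08 m and y of full_2_c in the frame of bin_center between -0.065 and 0.065 m and z of full_2_c in the frame of bin_center between -0.03 and 0.028 m and x of full_3_c in the frame of bin_center between -0.08 and 0.08 m and y of full_3_c in the frame of bin_center between -0.065 and 0.065 m and z of full_3_c in the frame of bin_center between -0.03 and 0.028 m and linear speed of each of full_1, full_2, full_3, short_1, short_2, bent_1, bin below 0.03 m/s and angle between bin_center's own z axis and vertical below 0.1 rad); the robot touches nothing.
It fails at once if the tally counter or the marker was moved by more than 40 mm (distance of any of tally, blue_marker from where it was at the start of the episode above 0.04 m).
Of full_1, full_2, full_3 only 2 to 3 are there at a start; the rules pass over those that are not, and their reading is None.
Of short_1, short_2, bent_1 only 2 to 3 are there at a start; the rules pass over those that are not, and their reading is None.
At some moment in a run one of bin may be knocked a few centimetres aside while the robot is not near it.
Once in a run the grip may slacken for a moment while it holds something.
It also fails if it takes over 210 s, if anything falls off the work surface, if the arm or the gripper's body presses on something with over 40 N, if the wrist force passes 120 N, or if a joint passes its speed limit or range.

## Working session

There is one attempt and no reset: what is moved stays moved. The work goes in short steps, Python scripts to look and compute and a tool call to move; the robot and the scene stay as the last step left them, time stands still between calls to the robot, and variables do not carry over. Pictures are saved under pics/ and viewed, at most 14 in all, crops included, and the job is handed in when it is done.

Besides the shell and the picture viewer there is one more tool, called after ">>>" as name(argument=value, ...), one argument or row to a line, values as JSON. carry_out: Moves the arm, as the interface text tells. Its arguments: {"type":"object","properties":{"commands":{"type":"array"},"hand":{"type":"number"},"force":{"type":"number"}},"required":["commands"]}

```bash
mkdir -p pics; cat > h.py <<'E'
import numpy as np, cv2
from workcell import get_obs, camera, camera_params, hand_in
from scipy.spatial.transform import Rotation as Ro
def pix(cam,P):
    p=camera_params(cam);K=np.array(p['mtx']);c=np.atleast_2d(P)@np.array(p['R']).T+p['t']
    s=c[:,:2]/c[:,2:];s=s*(1+p['k1']*(s**2).sum(1,keepdims=True));return s@K[:2,:2].T+K[:2,2]
def world(cam,uv,z):
    p=camera_params(cam);K=np.array(p['mtx']);R=np.array(p['R']);out=[]
    for u,v in np.atleast_2d(uv):
        d=np.array([(u-K[0,2])/K[0,0],(v-K[1,2])/K[1,1]]);s=d.copy()
        for _ in range(20): s=d/(1+p['k1']*(s@s))
        r=R.T@np.array([*s,1]);o=-R.T@np.array(p['t']);out.append(o+r*(z-o[2])/r[2])
    return np.array(out)
def snap(cam,name,crop=None,sc=1.5):
    im=camera(cam)[:,:,::-1]
    cv2.imwrite(f'pics/{name}_raw.png',im)
    if crop: a,b,c,d=crop; im=im[b:d,a:c]
    cv2.imwrite(f'pics/{name}.png',cv2.resize(im,None,fx=sc,fy=sc,interpolation=cv2.INTER_CUBIC))
E
python3 - <<'E'
from h import *
for c in('top','scene'):
    snap(c,c+'0',sc=1.5); p=camera_params(c);print(c,p['mtx'],p['k1'],-np.array(p['R']).T@p['t'],np.array(p['R']))
o=get_obs();print(o['position'],o['ee_rot'],Ro.from_quat(o['ee_rot']).as_matrix(),o['clock'],o['grip_width'])
E
```

```text
top [[363.216365     0.         258.49945571]
 [  0.         363.216365   188.33022707]
 [  0.           0.           1.        ]] -0.009416577621240617 [ 0.38678045 -0.15586055  1.21966342] [[ 0.02512029 -0.999568   -0.01525758]
 [-0.99269027 -0.02313939 -0.11845079]
 [ 0.11804656  0.01812157 -0.9928427 ]]
scene [[474.51646202   0.         250.0473    ]
 [  0.         474.51646202 192.88715237]
 [  0.           0.           1.        ]] 0.05330822110206738 [0.00166934 0.61166049 1.05750055] [[-0.84171748 -0.53991656 -0.00134057]
 [-0.37496915  0.58635112 -0.71804631]
 [ 0.38847114 -0.60388946 -0.69599404]]
[ 0.15984727 -0.60383081  0.20838572] [ 9.91638972e-01  1.29041561e-01 -1.15001533e-04 -6.40663089e-04] [[ 9.66696524e-01  2.55925135e-01 -3.93424334e-04]
 [ 2.55925430e-01 -9.66695730e-01  1.24093302e-03]
 [-6.27356733e-05 -1.30029293e-03 -9.99999153e-01]] 0.1 1.0032868593545496
```

View pics/top0.png

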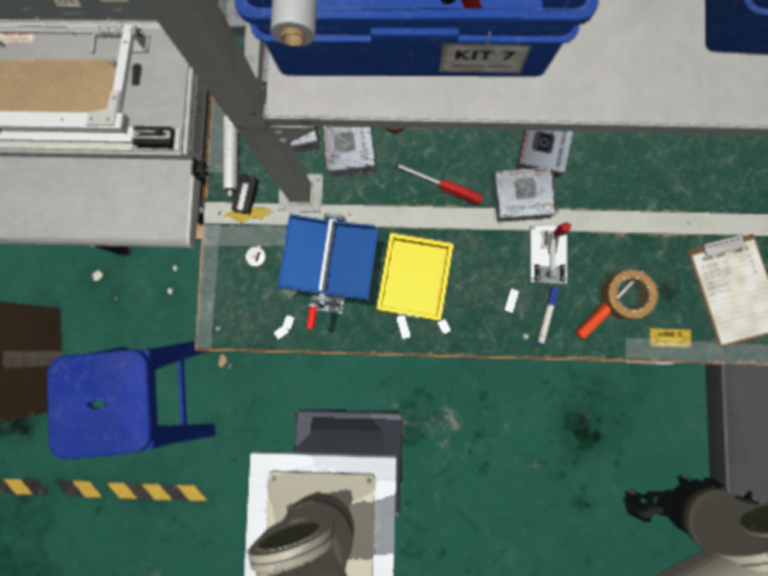

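View pics/scene0.png

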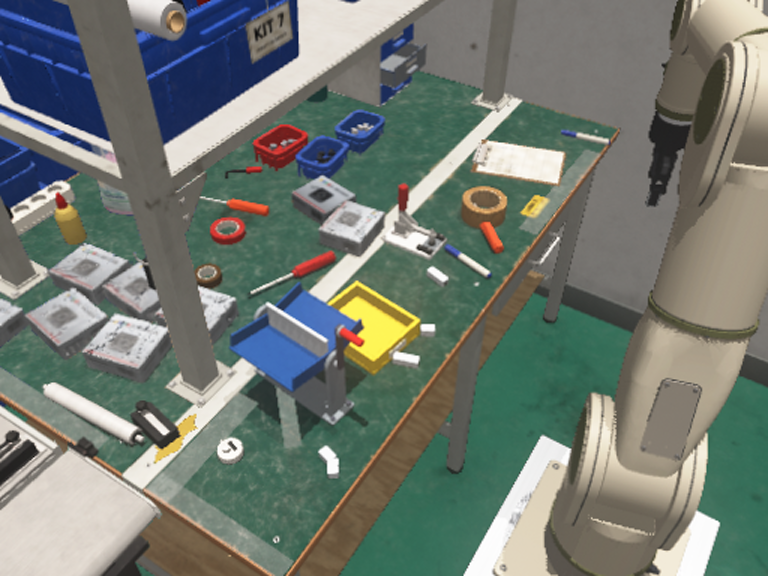

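The bin is on the robot's right (‑y) of the tipper. I see two full bars (403,327 and 511,300 in the enlarged view), one short bar (445,326) and one bent bar (285,327). The tally is on the left at (255,256). Next I'll zoom in and segment.

```bash
python3 - <<'E'
from h import *
im=cv2.imread('pics/top0_raw.png')
cv2.imwrite('pics/top1.png',cv2.resize(im[135:240,170:370],None,fx=4,fy=4,interpolation=cv2.INTER_CUBIC))
def blobs(cam,mask,z,amin,roi):
    n,l,s,c=cv2.connectedComponentsWithStats(mask.astype(np.uint8))
    for i in range(1,n):
        if s[i,4]<amin or not(roi[0]<c[i,0]<roi[2] and roi[1]<c[i,1]<roi[3]):continue
        pts=np.argwhere(l==i)[:,::-1].astype(float)
        w=world(cam,pts,z)[:,:2]
        r=cv2.minAreaRect((w*1000).astype(np.float32))
        m=w-w.mean(0);e,v=np.linalg.eigh(m.T@m/len(m))
        print(cam,c[i].round(1),s[i,4],'mean',w.mean(0).round(4),'rect',np.round(r[0],1),np.round(r[1],1),'yaw pca',np.degrees(np.arctan2(v[1,1],v[0,1])).round(1))
for cam,roi in(('top',(160,130,380,235)),('scene',(120,170,340,340))):
    im=cv2.imread(f'pics/{cam}0_raw.png');h=cv2.cvtColor(im,cv2.COLOR_BGR2HSV)
    print('white');blobs(cam,(h[...,1]<60)&(h[...,2]>170),.018,15,roi)
    print('yellow');blobs(cam,(abs(h[...,0].astype(int)-28)<6)&(h[...,1]>150)&(h[...,2]>90),.042,300,roi)
    print('red');blobs(cam,((h[...,0]<8)|(h[...,0]>172))&(h[...,1]>150)&(h[...,2]>90),.228,15,roi)
    print('blue');blobs(cam,(abs(h[...,0].astype(int)-110)<12)&(h[...,1]>120)&(h[...,2]>40),.144,400,roi)
E
```

```text
white
top [349.9 147.7] 4356 mean [ 0.6747 -0.4372] rect [ 649.  -392.2] [1164.3  186.2] yaw pca 89.2
top [349.8 131.9] 608 mean [ 0.7293 -0.4381] rect [ 736.  -438.6] [ 90.5 120.9] yaw pca 92.0
top [161.3 130.7] 50 mean [0.7199 0.2028] rect [719.5 202.8] [10.1 57.3] yaw pca 170.6
top [216.7 168.7] 112 mean [0.5931 0.0081] rect [591.1   8.4] [  9.5 162.4] yaw pca 173.5
top [169.8 170.4] 116 mean [0.5835 0.1663] rect [584.7 165.6] [41.  40.6] yaw pca 81.8
top [340.8 200. ] 81 mean [ 0.4972 -0.4072] rect [ 497.3 -407.4] [17.6 48.6] yaw pca 162.7
top [363.8 215.3] 80 mean [ 0.4485 -0.4826] rect [ 448.1 -482.6] [10.3 80.5] yaw pca 164.7
top [189.3 218. ] 92 mean [0.4255 0.0927] rect [425.7  92.3] [21.2 54.3] yaw pca 145.3
top [268.5 217.3] 84 mean [ 0.4341 -0.1692] rect [ 434.4 -169.1] [50.2 17.7] yaw pca -164.4
top [295.5 217.1] 51 mean [ 0.4371 -0.2584] rect [ 436.7 -258.6] [29.3 17.8] yaw pca -148.8
yellow
top [276.3 183.9] 2212 mean [ 0.543  -0.1922] rect [ 543.1 -191.9] [140.3 171.7] yaw pca 171.7
red
top [376.2 151.4] 29 mean [ 0.6153 -0.4615] rect [ 615.8 -461.7] [13.6 16.1] yaw p
[... 1104 characters left out ...]
rect [708.9 153.8] [119.4 298.7] yaw pca 93.5
scene [225.2 276.1] 20 mean [0.4657 0.0131] rect [466.2  13.4] [16.2 10.4] yaw pca 85.8
scene [152.6 298.9] 176 mean [0.5816 0.1703] rect [581.  169.4] [40.4 43. ] yaw pca 151.5
scene [219.7 306.1] 155 mean [0.4251 0.0958] rect [425.5  95.8] [25.1 56.8] yaw pca 145.3
yellow
scene [250.5 215. ] 1251 mean [ 0.5178 -0.1925] rect [ 532.8 -186.8] [142.6 191.4] yaw pca 148.2
red
scene [208.7 175.7] 193 mean [ 0.5904 -0.1045] rect [ 590.5 -105. ] [84.2 24.8] yaw pca 70.2
scene [233.8 224.3] 86 mean [0.4395 0.0018] rect [439.    1.6] [15.5 44.8] yaw pca 170.1
blue
scene [191.7 226. ] 2351 mean [0.5728 0.0016] rect [570.9 -16.1] [193.9 167.2] yaw pca 95.0
```

View pics/top1.png

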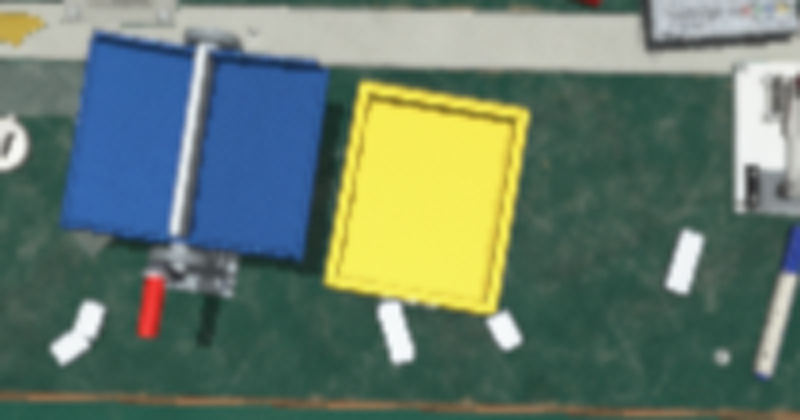

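```bash
cat >> h.py <<'E'
PIV=np.array([0.563,-0.0125]);TY=-6.0
def tray(lx,ly):
    a=np.radians(TY);return PIV+[lx*np.cos(a)-ly*np.sin(a),lx*np.sin(a)+ly*np.cos(a)]
def plan(*tg):
    o=get_obs();p=np.array(o['position']);M=Ro.from_quat(o['ee_rot']).as_matrix();y=np.degrees(np.arctan2(M[1,0],M[0,0]))
    print('at',p.round(4),'yaw',y.round(2),'tilt',np.degrees(np.arccos(-M[2,2])).round(2),'t',round(o['clock'],2),'grip',round(o['grip_width'],3),round(o['grasp_force'],1),'F',np.round(o['ft_force'],1))
    for X,Y,Z,W in tg:
        r=(y-W+180)%360-180
        r=r if abs(r)<=90 else r-180*np.sign(r); W=y-r
        a=np.radians(W);d=np.array([X,Y,Z])-p
        u=np.array([np.cos(a)*d[0]+np.sin(a)*d[1],np.sin(a)*d[0]-np.cos(a)*d[1],-d[2]])/.04
        print(' turn az',round(r/6,2),'then shift',u.round(2)); p=np.array([X,Y,Z]);y=W
E
python3 - <<'E'
from h import *
b=(0.4965,-0.4055);t=tray(.033,-.05);t2=tray(-.033,-.05)
print(t,t2,tray(-.128,0),tray(.033,.05))
plan((*b,.1,-17),(*b,.003,-17),(*b,.3,-17),(*t,.3,-6),(*t,.147,-6))
# divider check at its top
im=cv2.imread('pics/top0_raw.png')
print(world('top',[216.7,168.7],.18))
E
```

```text
[ 0.5905928  -0.06567553] [ 0.52495435 -0.05877666] [0.4357012  0.00087964] [0.60104565 0.03377666]
at [ 0.1598 -0.6038  0.2084] yaw 14.83 tilt 0.07 t 0.1 grip 1.003 0.0 F [ 1.5  0.2 -0.1]
 turn az 5.3 then shift [ 6.6  -7.2   2.71]
 turn az 0.0 then shift [ 0.   -0.    2.42]
 turn az 0.0 then shift [ 0.   -0.   -7.42]
 turn az -1.83 then shift [ 1.45 -8.69 -0.  ]
 turn az 0.0 then shift [ 0.   -0.    3.82]
[[ 0.56502003 -0.0139336   0.18      ]]
```

>>> carry_out(
  commands=[
    [[0, 0, 0, 0, 0, 0.9], [0, 0, 0, 0, 0, 0.9], [0, 0, 0, 0, 0, 0.9], [0, 0, 0, 0, 0, 0.9], [0, 0, 0, 0, 0, 0.9], [0, 0, 0, 0, 0, 0.8], [0.55, -0.6, 0.2, 0, 0, 0], [0.55, -0.6, 0.2, 0, 0, 0], [0.55, -0.6, 0.2, 0, 0, 0], [0.55, -0.6, 0.2, 0, 0, 0], [0.55, -0.6, 0.2, 0, 0, 0], [0.55, -0.6, 0.2, 0, 0, 0], [0.55, -0.6, 0.2, 0, 0, 0], [0.55, -0.6, 0.2, 0, 0, 0], [0.55, -0.6, 0.2, 0, 0, 0], [0.55, -0.6, 0.2, 0, 0, 0], [0.55, -0.6, 0.2, 0, 0, 0], [0.55, -0.6, 0.2, 0, 0, 0], [0, 0, 0, 0, 0, 0], [0, 0, 0, 0, 0, 0]],
  ],
  hand=0,
  force=50,
)

```text
clock: 1.77
position: [0.498, -0.4033, 0.1119]
ee_rot: [0.989, -0.145, -0.001, -0.001]
ft_force: [-0.6, -0.6, 0.1]
grip_width: 0.504
grasp_force: 0.0
```

```bash
python3 - <<'E'
from h import *
b=(0.4965,-0.4055)
plan((*b,.003,-17));snap('top','top2',(290,150,390,225),5)
E
```

```text
at [ 0.498  -0.4033  0.1119] yaw -16.73 tilt 0.13 t 1.77 grip 0.504 0.0 F [-0.6 -0.6  0.1]
 turn az 0.05 then shift [-0.02  0.06  2.72]
```

View pics/top2.png

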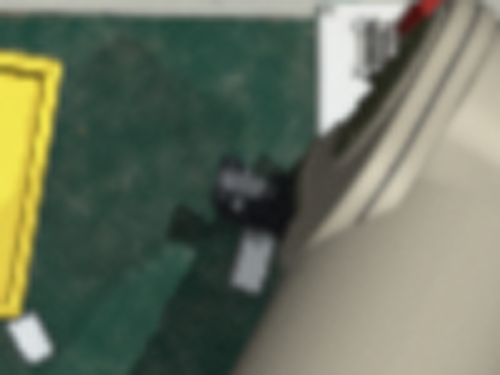

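The gripper hovers next to the bar at (250,260), partly occluded, which matches the plan. I'll descend and grip.

>>> carry_out(
  commands=[
    [[0, 0.06, 0.5, 0, 0, 0], [0, 0, 0.6, 0, 0, 0], [0, 0, 0.6, 0, 0, 0], [0, 0, 0.5, 0, 0, 0], [0, 0, 0.3, 0, 0, 0], [0, 0, 0.2, 0, 0, 0], [0, 0, 0, 0, 0, 0], [0, 0, 0, 0, 0, 0]],
  ],
)

```text
clock: 2.48
position: [0.4958, -0.4088, 0.0058]
ee_rot: [0.989, -0.148, 0.0, 0.0]
ft_force: [0.4, -0.4, 0.8]
grip_width: 0.502
grasp_force: 0.0
```

>>> carry_out(
  commands=[
    [[0, 0, 0, 0, 0, 0], [0, 0, 0, 0, 0, 0], [0, 0, 0, 0, 0, 0], [0, 0, 0, 0, 0, 0], [0, 0, 0, 0, 0, 0], [0, 0, 0, 0, 0, 0], [0, 0, -0.5, 0, 0, 0], [0, 0, -0.9, 0, 0, 0], [0, 0, -1, 0, 0, 0], [0, 0, -1, 0, 0, 0], [0, 0, -1, 0, 0, 0], [0, 0, -1, 0, 0, 0], [0, 0, -1, 0, 0, 0], [0, 0, -1, 0, 0, 0], [0, 0, 0, 0, 0, 0]],
  ],
  hand=1,
)

```text
clock: 3.73
position: [0.4978, -0.4094, 0.3107]
ee_rot: [0.989, -0.148, 0.006, 0.003]
ft_force: [1.0, -0.5, 1.3]
grip_width: -0.003
grasp_force: 0.0
```

```bash
python3 - <<'E'
from h import *
t=tray(.033,-.05)
plan((*t,.3,-6),(*t,.147,-6))
E
```

```text
at [ 0.4978 -0.4094  0.3107] yaw -16.98 tilt 0.72 t 3.73 grip -0.003 0.0 F [ 1.  -0.5  1.3]
 turn az -1.83 then shift [ 1.41 -8.79  0.27]
 turn az 0.0 then shift [ 0.   -0.    3.82]
```

The grip closed on nothing. I'll check where the bar lies now.

```bash
cat >> h.py <<'E'
def bars(roi=(.38,.62,-.47,.16),amin=25,z=.018):
    for cam in('top','scene'):
        im=camera(cam)[:,:,::-1].copy();cv2.imwrite('pics/last_%s.png'%cam,im);h=cv2.cvtColor(im,cv2.COLOR_BGR2HSV)
        n,l,s,c=cv2.connectedComponentsWithStats(((h[...,1]<70)&(h[...,2]>160)).astype(np.uint8))
        for i in range(1,n):
            if not amin<=s[i,4]<300: continue
            w=world(cam,np.argwhere(l==i)[:,::-1].astype(float),z)[:,:2];m=w.mean(0)
            if not(roi[0]<m[0]<roi[1] and roi[2]<m[1]<roi[3]):continue
            (x,y),(a,b),_=cv2.minAreaRect((w*1000).astype(np.float32));d=w-m;e,v=np.linalg.eigh(d.T@d)
            q=np.degrees(np.arctan2(v[1,1],v[0,1]));q=(q+90)%180-90
            print(cam,c[i].round(1),s[i,4],'mean',m.round(4),'rect',round(x/1000,4),round(y/1000,4),sorted([round(a),round(b)]),'yaw',q.round(1))
E
python3 - <<'E'
from h import *
bars()
E
```

```text
top [216.6 169. ] 120 mean [0.5919 0.0085] rect 0.5912 0.0086 [10, 162] yaw -6.6
top [189.3 218. ] 92 mean [0.4255 0.0927] rect 0.4257 0.0923 [21, 54] yaw -34.7
top [268.6 217.5] 74 mean [ 0.4335 -0.1696] rect 0.4337 -0.1698 [17, 47] yaw 18.9
top [295.8 217.3] 44 mean [ 0.4363 -0.2593] rect 0.4364 -0.2596 [16, 28] yaw 32.3
scene [291.4 182.4] 42 mean [ 0.4962 -0.4029] rect 0.4966 -0.4029 [14, 45] yaw -15.1
scene [284.8 218.1] 50 mean [ 0.4362 -0.2551] rect 0.4364 -0.2538 [21, 27] yaw 29.1
scene [269.5 237.2] 113 mean [ 0.4362 -0.1667] rect 0.4381 -0.1661 [39, 58] yaw 4.0
scene [225.3 276.3] 25 mean [0.4651 0.0136] rect 0.4654 0.0137 [10, 17] yaw -86.5
scene [219.6 306. ] 157 mean [0.4254 0.0957] rect 0.4255 0.0958 [25, 57] yaw -34.0
```

>>> carry_out(
  commands=[
    [[0, -0.1, 1, 0, 0, 0], [0, 0, 1, 0, 0, 0], [0, 0, 1, 0, 0, 0], [0, 0, 1, 0, 0, 0], [0, 0, 1, 0, 0, 0], [0, 0, 0, 0, 0, 0], [0, 0, 0, 0, 0, 0], [0, 0, 0, 0, 0, 0]],
  ],
  hand=0,
)

```text
clock: 4.5
position: [0.4978, -0.4048, 0.1031]
ee_rot: [0.989, -0.148, 0.001, 0.0]
ft_force: [0.4, -0.8, 1.5]
grip_width: 0.501
grasp_force: 0.0
```

```bash
python3 - <<'E'
from h import *
plan((.4965,-.405,.003,-16.5))
E
```

```text
at [ 0.4978 -0.4048  0.1031] yaw -16.98 tilt 0.1 t 4.5 grip 0.501 0.0 F [ 0.4 -0.8  1.5]
 turn az -0.08 then shift [-0.03  0.01  2.5 ]
```

>>> carry_out(
  commands=[
    [[0, 0, 0.6, 0, 0, 0], [0, 0, 0.6, 0, 0, 0], [0, 0, 0.6, 0, 0, 0], [0, 0, 0.4, 0, 0, 0], [0, 0, 0.3, 0, 0, 0], [0, 0, 0, 0, 0, 0], [0, 0, 0, 0, 0, 0], [0, 0, 0, 0, 0, 0]],
  ],
)

```text
clock: 5.17
position: [0.4983, -0.4052, 0.0034]
ee_rot: [0.989, -0.148, 0.001, 0.001]
ft_force: [0.8, -1.0, 1.3]
grip_width: 0.5
grasp_force: 0.0
```

>>> carry_out(
  commands=[
    [[0, 0, 0, 0, 0, 0], [0, 0, 0, 0, 0, 0], [0, 0, 0, 0, 0, 0], [0, 0, 0, 0, 0, 0], [0, 0, 0, 0, 0, 0], [0, 0, 0, 0, 0, 0], [0, 0, 0, 0, 0, 0], [0, 0, 0, 0, 0, 0], [0, 0, 0, 0, 0, 0], [0, 0, 0, 0, 0, 0]],
  ],
  hand=1,
)

```text
clock: 6.0
position: [0.497, -0.4043, 0.0011]
ee_rot: [0.989, -0.148, 0.0, 0.0]
ft_force: [0.4, 0.2, -0.3]
grip_width: 0.004
grasp_force: 0.0
```

Again it closed on nothing. I need a look.

```bash
python3 - <<'E'
from h import *
snap('scene','sc3',(230,130,380,230),5);print(pix('scene',[[*get_obs()['position']]]),pix('top',[[*get_obs()['position']]]))
E
```

```text
[[291.01885012 185.83459698]] [[338.85973771 200.45095995]]
```

View pics/sc3.png

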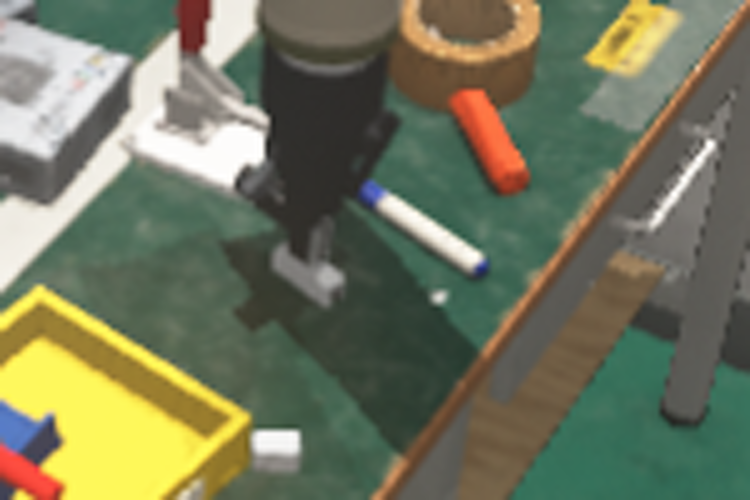

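```bash
python3 - <<'E'
from h import *
s=camera('scene')[:,:,::-1];t=camera('top')[:,:,::-1]
s=cv2.resize(s[155:205,270:316].copy(),(400,435),interpolation=cv2.INTER_CUBIC);t=cv2.resize(t[175:225,315:361].copy(),(400,435),interpolation=cv2.INTER_CUBIC)
cv2.imwrite('pics/c4.png',np.hstack([s,t]))
E
```

```text
(no output)
```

View pics/c4.png

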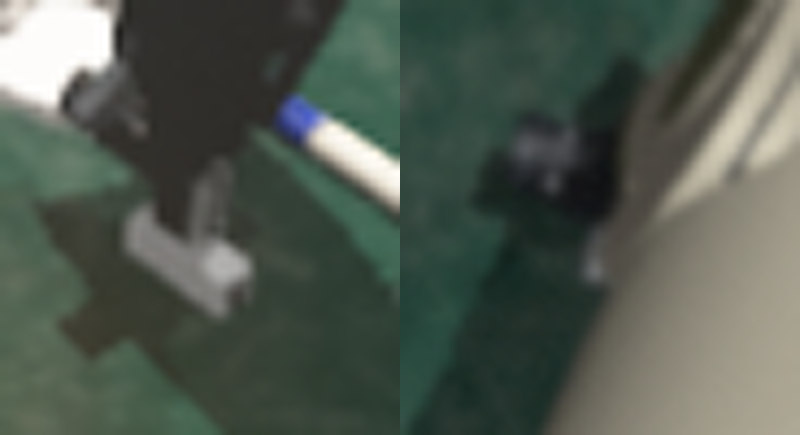

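The near face of the bar is unobstructed, so the fingers seem to have closed above or behind it. I'll test the real tip height by a gentle touch-down on free bench.

>>> carry_out(
  commands=[
    [[0, 0, -0.5, 0, 0, 0], [0, 0, -0.5, 0, 0, 0], [-0.9, 0.9, 0, 0, 0, 0], [0, 0, 0.5, 0, 0, 0], [0, 0, 0.45, 0, 0, 0], [0, 0, 0, 0, 0, 0], [0, 0, 0, 0, 0, 0], [0, 0, 0.05, 0, 0, 0], [0, 0, 0.05, 0, 0, 0], [0, 0, 0, 0, 0, 0]],
  ],
)

```text
clock: 6.98
position: [0.4608, -0.4238, -0.0004]
ee_rot: [0.989, -0.147, 0.0, 0.0]
ft_force: [-1.7, -0.1, 0.3]
grip_width: 0.0
grasp_force: 0.0
```

```bash
python3 - <<'E'
from h import *
plan()
s=camera('scene')[:,:,::-1];t=camera('top')[:,:,::-1]
p=get_obs()['position'];a=pix('scene',p)[0];b=pix('top',p)[0];print(a,b)
def cr(i,c): x,y=np.int32(c);return cv2.resize(i[y-32:y+18,x-23:x+23].copy(),(400,435),interpolation=cv2.INTER_CUBIC)
cv2.imwrite('pics/c5.png',np.hstack([cr(s,a),cr(t,b)]))
bars()
E
```

```text
at [ 4.608e-01 -4.238e-01 -4.000e-04] yaw -16.94 tilt 0.05 t 6.98 grip 0.0 0.0 F [-1.7 -0.1  0.3]
[303.76629595 186.80741148] [344.65812681 211.44866089]
top [216.6 168.9] 123 mean [0.5922 0.0084] rect 0.5912 0.0086 [10, 162] yaw -6.7
top [341.1 196.2] 28 mean [ 0.5099 -0.4083] rect 0.5089 -0.4069 [13, 26] yaw -29.5
top [189.3 217.9] 94 mean [0.4256 0.0928] rect 0.4257 0.0923 [21, 54] yaw -34.5
top [268.5 217.4] 87 mean [ 0.4338 -0.1695] rect 0.4342 -0.1696 [19, 51] yaw 15.7
top [295.7 217.2] 46 mean [ 0.4368 -0.2588] rect 0.4367 -0.2586 [18, 26] yaw 33.9
scene [288.8 181.6] 38 mean [ 0.5049 -0.4019] rect 0.5028 -0.4 [16, 43] yaw -28.2
scene [284.7 218.1] 49 mean [ 0.4365 -0.2552] rect 0.4364 -0.2538 [21, 27] yaw 32.8
scene [269.6 237. ] 121 mean [ 0.4363 -0.1673] rect 0.4379 -0.1678 [44, 61] yaw 0.9
scene [225.3 276.3] 25 mean [0.4651 0.0136] rect 0.4654 0.0137 [10, 17] yaw -86.5
scene [219.6 306. ] 157 mean [0.4254 0.0957] rect 0.4255 0.0958 [25, 57] yaw -34.0
```

View pics/c5.png

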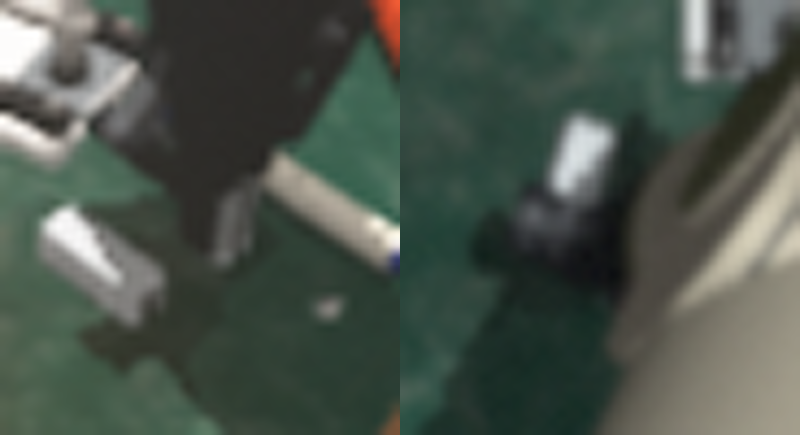

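>>> carry_out(
  commands=[
    [[0, 0, 0.08, 0, 0, 0], [0, 0, 0, 0, 0, 0], [0, 0, 0.04, 0, 0, 0], [0, 0, 0, 0, 0, 0]],
  ],
)

```text
clock: 7.52
position: [0.4601, -0.4237, -0.006]
ee_rot: [0.989, -0.148, -0.0, -0.0]
ft_force: [0.6, 0.2, 0.3]
grip_width: -0.003
grasp_force: 0.0
```

```bash
python3 - <<'E'
from h import *
plan()
E
```

```text
at [ 0.4601 -0.4237 -0.006 ] yaw -16.97 tilt 0.02 t 7.52 grip -0.003 0.0 F [0.6 0.2 0.3]
```

There's no contact at a reported z of −6 mm, so the measured tool height has an offset. I'll keep lowering in small steps.

>>> carry_out(
  commands=[
    [[0, 0, 0.06, 0, 0, 0], [0, 0, 0, 0, 0, 0], [0, 0, 0, 0, 0, 0]],
  ],
)

```text
clock: 7.77
position: [0.4601, -0.4238, -0.0083]
ee_rot: [0.989, -0.148, -0.0, -0.0]
ft_force: [0.4, -0.6, -0.3]
grip_width: 0.002
grasp_force: 0.0
```

>>> carry_out(
  commands=[
    [[0, 0, 0.06, 0, 0, 0], [0, 0, 0, 0, 0, 0], [0, 0, 0, 0, 0, 0]],
  ],
)

```text
clock: 8.02
position: [0.4601, -0.4238, -0.0106]
ee_rot: [0.989, -0.148, -0.0, -0.0]
ft_force: [0.1, 0.1, 0.0]
grip_width: 0.001
grasp_force: 0.0
```

>>> carry_out(
  commands=[
    [[0, 0, 0.05, 0, 0, 0], [0, 0, 0, 0, 0, 0], [0, 0, 0, 0, 0, 0]],
  ],
)

```text
clock: 8.27
position: [0.4602, -0.4238, -0.0126]
ee_rot: [0.989, -0.148, -0.0, 0.0]
ft_force: [0.3, -0.8, -0.2]
grip_width: -0.001
grasp_force: 0.0
```

>>> carry_out(
  commands=[
    [[0, 0, 0.05, 0, 0, 0], [0, 0, 0, 0, 0, 0], [0, 0, 0, 0, 0, 0]],
  ],
)

```text
clock: 8.52
position: [0.4602, -0.4238, -0.0146]
ee_rot: [0.989, -0.148, -0.0, -0.0]
ft_force: [-1.3, 0.4, 0.5]
grip_width: 0.003
grasp_force: 0.0
```

>>> carry_out(
  commands=[
    [[0, 0, 0.05, 0, 0, 0], [0, 0, 0, 0, 0, 0], [0, 0, 0, 0, 0, 0]],
  ],
)

```text
clock: 8.77
position: [0.4601, -0.4238, -0.0166]
ee_rot: [0.989, -0.148, -0.0, -0.0]
ft_force: [0.9, 1.4, -0.3]
grip_width: -0.005
grasp_force: 0.0
```

>>> carry_out(
  commands=[
    [[0, 0, 0.05, 0, 0, 0], [0, 0, 0, 0, 0, 0], [0, 0, 0, 0, 0, 0]],
  ],
)

```text
clock: 9.02
position: [0.4602, -0.4238, -0.0186]
ee_rot: [0.989, -0.148, -0.0, -0.0]
ft_force: [0.1, -0.7, 0.7]
grip_width: -0.001
grasp_force: 0.0
```

>>> carry_out(
  commands=[
    [[0, 0, 0.05, 0, 0, 0], [0, 0, 0, 0, 0, 0], [0, 0, 0, 0, 0, 0]],
  ],
)

```text
clock: 9.27
position: [0.4601, -0.4238, -0.0206]
ee_rot: [0.989, -0.148, -0.0, -0.0]
ft_force: [0.3, -0.2, 0.5]
grip_width: -0.002
grasp_force: 0.0
```

>>> carry_out(
  commands=[
    [[0, 0, 0.05, 0, 0, 0], [0, 0, 0, 0, 0, 0], [0, 0, 0, 0, 0, 0]],
  ],
)

```text
clock: 9.52
position: [0.4604, -0.424, -0.022]
ee_rot: [0.989, -0.148, 0.0, 0.0]
ft_force: [-1.5, 0.3, 5.1]
grip_width: 0.005
grasp_force: 2.5
```

```bash
python3 - <<'E'
from h import *
plan()
s=camera('scene')[:,:,::-1]
p=get_obs()['position'];a=pix('scene',p)[0];print(a)
x,y=np.int32(a);cv2.imwrite('pics/c6.png',cv2.resize(s[y-50:y+20,x-35:x+35].copy(),(560,560),interpolation=cv2.INTER_CUBIC))
E
```

```text
at [ 0.4604 -0.424  -0.022 ] yaw -16.97 tilt 0.04 t 9.52 grip 0.005 2.5 F [-1.5  0.3  5.1]
[303.3200444  191.60345287]
```

View pics/c6.png

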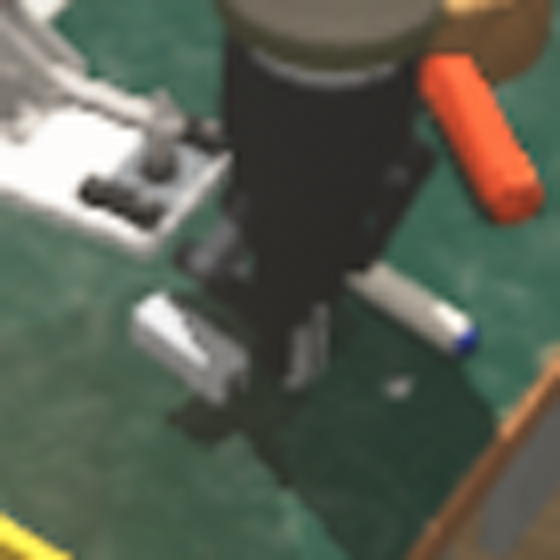

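The fingertips touch the bench at a reported z of −0.021, so true z = reported + 0.021. The earlier closings therefore happened above the bar, which the picture confirms (bar untouched at (190,350)). I'll use the corrected heights.

```bash
sed -i 's/d=np.array(\[X,Y,Z\])-p/d=np.array([X,Y,Z-ZO])-p/; s/p=np.array(\[X,Y,Z\]);y=W/p=np.array([X,Y,Z-ZO]);y=W/' h.py; echo 'ZO=0.021 # true tip z = reported + ZO' >> h.py
python3 - <<'E'
from h import *
plan((.4965,-.405,.06,-16.5),(.4965,-.405,.003,-16.5))
E
```

```text
at [ 0.4605 -0.4241 -0.022 ] yaw -16.97 tilt 0.04 t 9.57 grip -0.0 2.7 F [-1.   0.2  5.7]
 turn az -0.08 then shift [ 0.73 -0.71 -1.52]
 turn az 0.0 then shift [ 0.   -0.    1.42]
```

>>> carry_out(
  commands=[
    [[0, 0, -0.5, 0, 0, 0], [0, 0, -1, 0, 0, 0], [0.72, -0.72, 0, 0, 0, 0], [0, 0, 0, 0, 0, 0], [0, 0, 0, 0, 0, 0], [0, 0, 0, 0, 0, 0], [0, 0, 0, 0, 0, 0], [0, 0, 0, 0, 0, 0]],
  ],
  hand=-0.1,
)

```text
clock: 10.23
position: [0.495, -0.4055, 0.0371]
ee_rot: [0.989, -0.148, -0.001, 0.0]
ft_force: [-0.4, -0.2, 0.5]
grip_width: 0.55
grasp_force: 0.0
```

```bash
python3 - <<'E'
from h import *
plan((.4965,-.405,.003,-16.5))
E
```

```text
at [ 0.495  -0.4055  0.0371] yaw -17.06 tilt 0.06 t 10.23 grip 0.55 0.0 F [-0.4 -0.2  0.5]
 turn az -0.09 then shift [ 0.03 -0.02  1.38]
```

>>> carry_out(
  commands=[
    [[0, 0, 0.5, 0, 0, 0], [0, 0, 0.5, 0, 0, 0], [0, 0, 0.2, 0, 0, 0], [0, 0, 0.2, 0, 0, 0], [0, 0, 0, 0, 0, 0], [0, 0, 0, 0, 0, 0]],
  ],
)

```text
clock: 10.73
position: [0.4961, -0.405, -0.0182]
ee_rot: [0.989, -0.148, -0.0, 0.0]
ft_force: [-0.0, -0.6, -0.2]
grip_width: 0.552
grasp_force: 0.0
```

>>> carry_out(
  commands=[
    [[0, 0, 0, 0, 0, 0], [0, 0, 0, 0, 0, 0], [0, 0, 0, 0, 0, 0], [0, 0, 0, 0, 0, 0], [0, 0, 0, 0, 0, 0], [0, 0, 0, 0, 0, 0], [0, 0, 0, 0, 0, 0], [0, 0, 0, 0, 0, 0], [0, 0, 0, 0, 0, 0]],
  ],
  hand=1,
)

```text
clock: 11.48
position: [0.4969, -0.4053, -0.0173]
ee_rot: [0.989, -0.148, 0.001, 0.001]
ft_force: [-0.2, 0.2, 6.3]
grip_width: 0.201
grasp_force: 49.7
```

Gripped. Now I'll lift and carry it.

>>> carry_out(
  commands=[
    [[0, 0, -0.5, 0, 0, 0], [0, 0, -0.9, 0, 0, 0], [0, 0, -0.9, 0, 0, 0], [0, 0, -0.9, 0, 0, 0], [0, 0, -0.9, 0, 0, 0], [0, 0, -0.9, 0, 0, 0], [0, 0, -0.9, 0, 0, 0], [0, 0, -0.9, 0, 0, -0.9], [0, 0, -0.3, 0, 0, -0.9], [0.1, -0.5, 0, 0, 0, 0], [0.1, -0.8, 0, 0, 0, 0], [0.1, -0.8, 0, 0, 0, 0], [0.1, -0.8, 0, 0, 0, 0], [0.2, -0.8, 0, 0, 0, 0], [0.2, -0.8, 0, 0, 0, 0], [0.2, -0.8, 0, 0, 0, 0], [0.2, -0.8, 0, 0, 0, 0], [0, 0, 0, 0, 0, 0], [0, 0, 0, 0, 0, 0]],
  ],
)

```text
clock: 13.07
position: [0.5707, -0.1648, 0.2656]
ee_rot: [0.999, -0.052, 0.0, -0.0]
ft_force: [-1.0, -1.0, -1.0]
grip_width: 0.192
grasp_force: 49.0
```

```bash
python3 - <<'E'
from h import *
t=tray(.033,-.05)
plan((*t,.29,-6),(*t,.148,-6))
E
```

```text
at [ 0.5707 -0.1648  0.2656] yaw -5.92 tilt 0.03 t 13.07 grip 0.192 49.0 F [-1. -1. -1.]
 turn az 0.01 then shift [ 0.24 -2.52 -0.08]
 turn az 0.0 then shift [ 0.   -0.    3.55]
```

>>> carry_out(
  commands=[
    [[0.1, -0.8, 0, 0, 0, 0], [0.1, -0.8, 0, 0, 0, 0], [0.04, -0.6, 0, 0, 0, 0], [0, -0.32, 0, 0, 0, 0], [0, 0, 0.7, 0, 0, 0], [0, 0, 0.7, 0, 0, 0], [0, 0, 0.6, 0, 0, 0], [0, 0, 0.4, 0, 0, 0], [0, 0, 0, 0, 0, 0], [0, 0, 0, 0, 0, 0]],
  ],
)

```text
clock: 13.9
position: [0.59, -0.0697, 0.1693]
ee_rot: [0.999, -0.055, -0.001, 0.0]
ft_force: [-1.0, -0.1, -0.8]
grip_width: 0.195
grasp_force: 48.9
```

```bash
python3 - <<'E'
from h import *
t=tray(.033,-.05)
plan((*t,.148,-6))
s=camera('scene')[:,:,::-1];cv2.imwrite('pics/c7.png',cv2.resize(s[120:300,130:300].copy(),(566,600),interpolation=cv2.INTER_CUBIC))
E
```

```text
at [ 0.59   -0.0697  0.1693] yaw -6.27 tilt 0.08 t 13.9 grip 0.195 48.9 F [-1.  -0.1 -0.8]
 turn az -0.05 then shift [ 0.   -0.1   1.06]
```

View pics/c7.png

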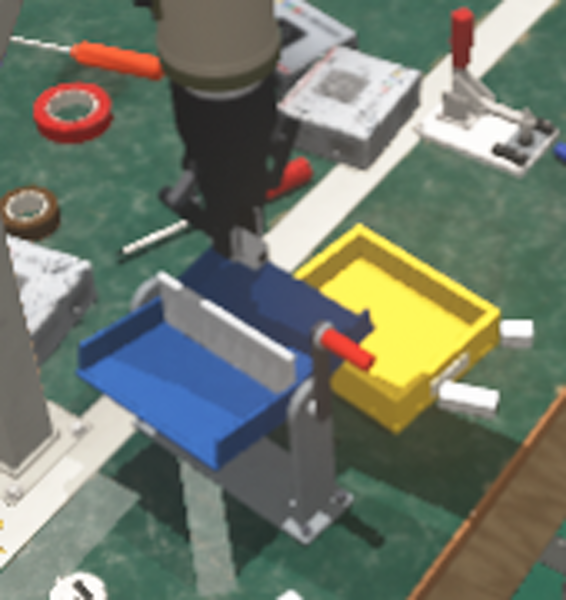

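The bar is in the gripper at (250,245), over the −y bay. I'll lower it and release.

>>> carry_out(
  commands=[
    [[0, -0.1, 0.5, 0, 0, 0], [0, 0, 0.35, 0, 0, 0], [0, 0, 0.2, 0, 0, 0], [0, 0, 0, 0, 0, 0], [0, 0, 0, 0, 0, 0]],
  ],
)

```text
clock: 14.37
position: [0.5914, -0.0646, 0.1286]
ee_rot: [0.999, -0.054, 0.001, 0.0]
ft_force: [-0.4, -0.2, -0.7]
grip_width: 0.191
grasp_force: 49.0
```

>>> carry_out(
  commands=[
    [[0, 0, 0, 0, 0, 0], [0, 0, 0, 0, 0, 0], [0, 0, 0, 0, 0, 0], [0, 0, 0, 0, 0, 0], [0, 0, 0, 0, 0, 0], [0, 0, -0.4, 0, 0, 0], [0, 0, -0.8, 0, 0, 0], [0, 0, -0.9, 0, 0, 0], [0, 0, -0.9, 0, 0, 0], [0, 0, -0.8, 0, 0, 0], [0, 0, 0, 0, 0, 0]],
  ],
  hand=-0.1,
)

```text
clock: 15.28
position: [0.5933, -0.0639, 0.287]
ee_rot: [0.999, -0.054, 0.005, 0.0]
ft_force: [0.5, -0.2, 0.7]
grip_width: 0.554
grasp_force: 0.0
```

```bash
python3 - <<'E'
from h import *
b=(.435,-.168)
plan((*b,.28,16),(*b,.003,16))
bars(z=.158,roi=(.5,.66,-.1,.1));bars(z=.018)
E
```

```text
at [ 0.5933 -0.0639  0.287 ] yaw -6.17 tilt 0.58 t 15.28 grip 0.554 0.0 F [ 0.5 -0.2  0.7]
 turn az -3.7 then shift [-4.52  1.41  0.7 ]
 turn az 0.0 then shift [0.   0.   6.93]
scene [177.2 204.6] 36 mean [ 0.6424 -0.027 ] rect 0.6446 -0.0261 [23, 34] yaw 59.0
scene [200.8 206.7] 68 mean [ 0.585  -0.0545] rect 0.585 -0.0546 [17, 39] yaw -6.6
scene [204.2 218.8] 99 mean [ 0.5517 -0.0244] rect 0.5534 -0.0247 [10, 97] yaw -6.2
top [268.5 217.2] 83 mean [ 0.4344 -0.1692] rect 0.4344 -0.1691 [18, 50] yaw 16.3
top [295.7 217.2] 48 mean [ 0.4368 -0.2589] rect 0.4361 -0.2589 [18, 28] yaw 31.4
scene [284.7 218.1] 51 mean [ 0.4365 -0.2551] rect 0.4364 -0.2538 [21, 27] yaw 25.6
scene [269.6 237. ] 121 mean [ 0.4363 -0.1673] rect 0.4379 -0.1678 [44, 61] yaw 0.9
scene [219.6 306. ] 157 mean [0.4254 0.0957] rect 0.4255 0.0958 [25, 57] yaw -34.0
```

>>> carry_out(
  commands=[
    [[0, 0, 0, 0, 0, -0.75], [0, 0, 0, 0, 0, -0.75], [0, 0, 0, 0, 0, -0.75], [0, 0, 0, 0, 0, -0.75], [0, 0, 0, 0, 0, -0.7], [-0.5, 0.15, 0, 0, 0, 0], [-0.8, 0.25, 0, 0, 0, 0], [-0.8, 0.25, 0, 0, 0, 0], [-0.8, 0.25, 0, 0, 0, 0], [-0.8, 0.25, 0, 0, 0, 0], [-0.7, 0.2, 0, 0, 0, 0], [-0.25, 0.05, 0.6, 0, 0, 0], [0, 0, 0.9, 0, 0, 0], [0, 0, 0.9, 0, 0, 0], [0, 0, 0.9, 0, 0, 0], [0, 0, 0.9, 0, 0, 0], [0, 0, 0.9, 0, 0, 0], [0, 0, 0.5, 0, 0, 0], [0, 0, 0, 0, 0, 0], [0, 0, 0, 0, 0, 0]],
  ],
)

```text
clock: 17.15
position: [0.4264, -0.1688, 0.0545]
ee_rot: [0.99, 0.14, -0.001, -0.001]
ft_force: [-0.2, 0.2, 1.5]
grip_width: 0.549
grasp_force: 0.0
```

```bash
python3 - <<'E'
from h import *
plan((.4285,-.171,.003,16))
E
```

```text
at [ 0.4264 -0.1688  0.0545] yaw 16.04 tilt 0.2 t 17.15 grip 0.549 0.0 F [-0.2  0.2  1.5]
 turn az 0.01 then shift [0.04 0.07 1.81]
```

>>> carry_out(
  commands=[
    [[0.04, 0.07, 0.5, 0, 0, 0], [0, 0, 0.5, 0, 0, 0], [0, 0, 0.4, 0, 0, 0], [0, 0, 0.25, 0, 0, 0], [0, 0, 0.15, 0, 0, 0], [0, 0, 0, 0, 0, 0], [0, 0, 0, 0, 0, 0]],
  ],
)

```text
clock: 17.73
position: [0.4306, -0.1718, -0.0156]
ee_rot: [0.99, 0.139, 0.0, 0.0]
ft_force: [0.2, -0.2, 0.6]
grip_width: 0.552
grasp_force: 0.0
```

>>> carry_out(
  commands=[
    [[0, 0, 0, 0, 0, 0], [0, 0, 0, 0, 0, 0], [0, 0, 0, 0, 0, 0], [0, 0, 0, 0, 0, 0], [0, 0, 0, 0, 0, 0], [0, 0, 0, 0, 0, 0], [0, 0, 0, 0, 0, 0], [0, 0, 0, 0, 0, 0], [0, 0, -0.3, 0, 0, 0], [0, 0, -0.7, 0, 0, 0], [0, 0, -0.9, 0, 0, 0], [0, 0, -0.9, 0, 0, 0], [0, 0, -0.9, 0, 0, 0], [0, 0, -0.9, 0, 0, 0], [0, 0, -0.9, 0, 0, 0], [0, 0, -0.9, 0, 0, 0], [0, 0, 0, 0, 0, 0], [0, 0, 0, 0, 0, 0]],
  ],
  hand=1,
)

```text
clock: 19.23
position: [0.431, -0.1719, 0.2417]
ee_rot: [0.99, 0.139, 0.002, 0.001]
ft_force: [0.4, 0.8, -1.3]
grip_width: 0.189
grasp_force: 49.1
```

```bash
python3 - <<'E'
from h import *
t=tray(-.039,-.05)
plan((*t,.28,-6),(*t,.148,-6))
E
```

```text
at [ 0.431  -0.1719  0.2417] yaw 16.03 tilt 0.26 t 19.23 grip 0.189 49.1 F [ 0.4  0.8 -1.3]
 turn az 3.67 then shift [ 1.89 -3.06 -0.43]
 turn az 0.0 then shift [ 0.  -0.   3.3]
```

>>> carry_out(
  commands=[
    [[0, 0, -0.2, 0, 0, 0.75], [0, 0, -0.2, 0, 0, 0.75], [0, 0, 0, 0, 0, 0.75], [0, 0, 0, 0, 0, 0.75], [0, 0, 0, 0, 0, 0.67], [0.4, -0.5, 0, 0, 0, 0], [0.5, -0.7, 0, 0, 0, 0], [0.5, -0.8, 0, 0, 0, 0], [0.4, -0.7, 0, 0, 0, 0], [0.1, -0.36, 0, 0, 0, 0], [0, 0, 0.7, 0, 0, 0], [0, 0, 0.7, 0, 0, 0], [0, 0, 0.7, 0, 0, 0], [0, 0, 0.3, 0, 0, 0], [0, 0, 0, 0, 0, 0], [0, 0, 0, 0, 0, 0]],
  ],
)

```text
clock: 20.57
position: [0.518, -0.0577, 0.1594]
ee_rot: [0.999, -0.052, -0.001, -0.0]
ft_force: [-0.1, -0.2, -0.7]
grip_width: 0.196
grasp_force: 54.5
```

```bash
python3 - <<'E'
from h import *
t=tray(-.039,-.05)
plan((*t,.148,-6))
E
```

```text
at [ 0.518  -0.0577  0.1594] yaw -5.99 tilt 0.07 t 20.57 grip 0.196 54.5 F [-0.1 -0.2 -0.7]
 turn az 0.0 then shift [0.03 0.01 0.81]
```

>>> carry_out(
  commands=[
    [[0, 0, 0.4, 0, 0, 0], [0, 0, 0.25, 0, 0, 0], [0, 0, 0.15, 0, 0, 0], [0, 0, 0, 0, 0, 0], [0, 0, 0, 0, 0, 0]],
  ],
)

```text
clock: 20.98
position: [0.5185, -0.0578, 0.128]
ee_rot: [0.999, -0.052, 0.0, 0.0]
ft_force: [-0.4, 0.3, -0.8]
grip_width: 0.19
grasp_force: 54.5
```

>>> carry_out(
  commands=[
    [[0, 0, 0, 0, 0, 0], [0, 0, 0, 0, 0, 0], [0, 0, 0, 0, 0, 0], [0, 0, 0, 0, 0, 0], [0, 0, 0, 0, 0, 0], [0, 0, -0.4, 0, 0, 0], [0, 0, -0.8, 0, 0, 0], [0, 0, -0.9, 0, 0, 0], [0, 0, -0.9, 0, 0, 0], [0, 0, -0.5, 0, 0, 0], [0, 0, 0, 0, 0, 0], [0, 0, 0, 0, 0, 0]],
  ],
  hand=-0.1,
)

```text
clock: 21.98
position: [0.5189, -0.0578, 0.2685]
ee_rot: [0.999, -0.052, 0.001, 0.0]
ft_force: [0.4, -0.7, -0.6]
grip_width: 0.551
grasp_force: 0.0
```

```bash
python3 - <<'E'
from h import *
b=(.4355,-.258)
plan((*b,.08,31),(*b,.003,31))
bars(z=.158,roi=(.5,.66,-.1,.1));bars(z=.018)
E
```

```text
at [ 0.5189 -0.0578  0.2685] yaw -5.99 tilt 0.13 t 21.98 grip 0.551 0.0 F [ 0.4 -0.7 -0.6]
 turn az -6.17 then shift [-4.36  3.22  5.24]
 turn az 0.0 then shift [0.   0.   1.92]
scene [187.6 209.6] 111 mean [ 0.6082 -0.0274] rect 0.6041 -0.0294 [37, 100] yaw 0.8
scene [199.5 206. ] 116 mean [ 0.5897 -0.0549] rect 0.5898 -0.0548 [21, 53] yaw -8.0
scene [219.7 217.9] 38 mean [ 0.5197 -0.0483] rect 0.5178 -0.0486 [17, 23] yaw -31.1
top [295.7 217.2] 49 mean [ 0.4366 -0.2588] rect 0.4361 -0.2589 [18, 28] yaw 29.9
scene [219.8 218. ] 37 mean [ 0.6    -0.1511] rect 0.5982 -0.1514 [20, 27] yaw -34.1
scene [284.7 218.1] 51 mean [ 0.4365 -0.2551] rect 0.4364 -0.2538 [21, 27] yaw 25.6
scene [219.7 306.1] 155 mean [0.4251 0.0959] rect 0.4255 0.0958 [25, 57] yaw -33.9
```

>>> carry_out(
  commands=[
    [[0, 0, 0, 0, 0, -0.9], [0, 0, 0, 0, 0, -0.9], [0, 0, 0, 0, 0, -0.9], [0, 0, 0, 0, 0, -0.9], [0, 0, 0, 0, 0, -0.9], [0, 0, 0, 0, 0, -0.9], [0, 0, 0, 0, 0, -0.77], [-0.6, 0.45, 0, 0, 0, 0], [-0.7, 0.5, 0, 0, 0, 0], [-0.7, 0.5, 0, 0, 0, 0], [-0.7, 0.5, 0, 0, 0, 0], [-0.7, 0.5, 0, 0, 0, 0], [-0.6, 0.45, 0.5, 0, 0, 0], [-0.36, 0.3, 0.8, 0, 0, 0], [0, 0, 0.9, 0, 0, 0], [0, 0, 0.9, 0, 0, 0], [0, 0, 0.9, 0, 0, 0], [0, 0, 0.8, 0, 0, 0], [0, 0, 0.5, 0, 0, 0], [0, 0, 0, 0, 0, 0]],
  ],
)

```text
clock: 23.85
position: [0.4314, -0.2555, 0.0505]
ee_rot: [0.964, 0.268, -0.003, -0.003]
ft_force: [-0.6, 0.4, -0.3]
grip_width: 0.555
grasp_force: 0.0
```

```bash
python3 - <<'E'
from h import *
plan((.436,-.2575,.003,31))
E
```

```text
at [ 0.4314 -0.2555  0.0505] yaw 31.04 tilt 0.5 t 23.85 grip 0.555 0.0 F [-0.6  0.4 -0.3]
 turn az 0.01 then shift [0.07 0.1  1.71]
```

>>> carry_out(
  commands=[
    [[0.02, 0.06, 0.5, 0, 0, 0], [0, 0, 0.5, 0, 0, 0], [0, 0, 0.35, 0, 0, 0], [0, 0, 0.2, 0, 0, 0], [0, 0, 0.1, 0, 0, 0], [0, 0, 0, 0, 0, 0], [0, 0, 0, 0, 0, 0]],
  ],
)

```text
clock: 24.43
position: [0.4373, -0.2593, -0.0096]
ee_rot: [0.964, 0.267, 0.0, 0.0]
ft_force: [0.1, -0.3, 0.5]
grip_width: 0.545
grasp_force: 0.0
```

>>> carry_out(
  commands=[
    [[0, 0, 0, 0, 0, 0], [0, 0, 0, 0, 0, 0], [0, 0, 0, 0, 0, 0], [0, 0, 0, 0, 0, 0], [0, 0, 0, 0, 0, 0], [0, 0, 0, 0, 0, 0], [0, 0, 0, 0, 0, 0], [0, 0, 0, 0, 0, 0], [0, 0, -0.3, 0, 0, 0], [0, 0, -0.7, 0, 0, 0], [0, 0, -0.9, 0, 0, 0], [0, 0, -0.9, 0, 0, 0], [0, 0, -0.9, 0, 0, 0], [0, 0, -0.9, 0, 0, 0], [0, 0, -0.9, 0, 0, 0], [0, 0, -0.9, 0, 0, 0], [0, 0, -0.6, 0, 0, 0], [0, 0, 0, 0, 0, 0], [0, 0, 0, 0, 0, 0]],
  ],
  hand=1,
)

```text
clock: 26.02
position: [0.4373, -0.2591, 0.2717]
ee_rot: [0.964, 0.268, 0.001, 0.001]
ft_force: [0.3, -0.2, -1.0]
grip_width: 0.188
grasp_force: 49.0
```

```bash
python3 - <<'E'
from h import *
t=tray(.033,.05)
plan((*t,.31,-6),(*t,.148,-6))
E
```

```text
at [ 0.4373 -0.2591  0.2717] yaw 31.04 tilt 0.21 t 26.02 grip 0.188 49.0 F [ 0.3 -0.2 -1. ]
 turn az 6.17 then shift [ 3.31 -7.71 -0.43]
 turn az 0.0 then shift [ 0.   -0.    4.05]
```

>>> carry_out(
  commands=[
    [[0, 0, -0.2, 0, 0, 0.9], [0, 0, -0.2, 0, 0, 0.9], [0, 0, 0, 0, 0, 0.9], [0, 0, 0, 0, 0, 0.9], [0, 0, 0, 0, 0, 0.9], [0, 0, 0, 0, 0, 0.9], [0, 0, 0, 0, 0, 0.77], [0.3, -0.5, 0, 0, 0, 0], [0.4, -0.8, 0, 0, 0, 0], [0.4, -0.8, 0, 0, 0, 0], [0.4, -0.8, 0, 0, 0, 0], [0.4, -0.8, 0, 0, 0, 0], [0.4, -0.8, 0, 0, 0, 0], [0.3, -0.8, 0, 0, 0, 0], [0.3, -0.8, 0, 0, 0, 0], [0.2, -0.8, 0, 0, 0, 0], [0.2, -0.5, 0, 0, 0, 0], [0, -0.3, 0, 0, 0, 0], [0, 0, 0, 0, 0, 0], [0, 0, 0, 0, 0, 0]],
  ],
)

```text
clock: 27.68
position: [0.5996, 0.033, 0.2849]
ee_rot: [0.999, -0.052, -0.001, 0.0]
ft_force: [-0.9, -1.1, -1.5]
grip_width: 0.189
grasp_force: 49.1
```

```bash
python3 - <<'E'
from h import *
t=tray(.033,.05)
plan((*t,.154,-6))
E
```

```text
at [0.5996 0.033  0.2849] yaw -5.97 tilt 0.08 t 27.68 grip 0.189 49.1 F [-0.9 -1.1 -1.5]
 turn az 0.01 then shift [ 0.03 -0.02  3.8 ]
```

>>> carry_out(
  commands=[
    [[0, 0, 0.6, 0, 0, 0], [0, 0, 0.8, 0, 0, 0], [0, 0, 0.8, 0, 0, 0], [0, 0, 0.7, 0, 0, 0], [0, 0, 0.5, 0, 0, 0], [0, 0, 0.3, 0, 0, 0], [0, 0, 0.1, 0, 0, 0], [0, 0, 0, 0, 0, 0], [0, 0, 0, 0, 0, 0]],
  ],
)

```text
clock: 28.43
position: [0.6008, 0.033, 0.1349]
ee_rot: [0.999, -0.053, 0.001, 0.0]
ft_force: [0.5, 0.2, -0.4]
grip_width: 0.186
grasp_force: 49.1
```

>>> carry_out(
  commands=[
    [[0, 0, 0, 0, 0, 0], [0, 0, 0, 0, 0, 0], [0, 0, 0, 0, 0, 0], [0, 0, 0, 0, 0, 0], [0, 0, 0, 0, 0, 0], [0, 0, -0.4, 0, 0, 0], [0, 0, -0.8, 0, 0, 0], [0, 0, -0.9, 0, 0, 0], [0, 0, -0.9, 0, 0, 0], [0, 0, -0.5, 0, 0, 0], [0, 0, 0, 0, 0, 0], [0, 0, 0, 0, 0, 0]],
  ],
  hand=-0.1,
)

```text
clock: 29.43
position: [0.6007, 0.0338, 0.2746]
ee_rot: [0.999, -0.052, 0.001, -0.0]
ft_force: [1.0, 0.6, -0.2]
grip_width: 0.552
grasp_force: 0.0
```

```bash
python3 - <<'E'
from h import *
b=(.423,.0905)
plan((*b,.28,-35),(*b,.003,-35))
bars(z=.158,roi=(.5,.66,-.1,.1));
E
```

```text
at [0.6007 0.0338 0.2746] yaw -5.99 tilt 0.13 t 29.43 grip 0.552 0.0 F [ 1.   0.6 -0.2]
 turn az 4.84 then shift [-4.45  1.39  0.39]
 turn az 0.0 then shift [ 0.   -0.    6.93]
top [234.2 160.9] 101 mean [ 0.5934 -0.0621] rect 0.5931 -0.0623 [18, 50] yaw -6.3
top [233.5 180. ] 29 mean [ 0.5361 -0.062 ] rect 0.5346 -0.062 [9, 27] yaw 0.0
scene [199.5 205.9] 120 mean [ 0.5898 -0.055 ] rect 0.5898 -0.055 [22, 53] yaw -8.0
scene [197.4 214.4] 88 mean [ 0.5762 -0.0275] rect 0.577 -0.028 [6, 141] yaw -6.7
scene [217.7 216. ] 76 mean [ 0.5278 -0.0511] rect 0.5253 -0.0514 [20, 40] yaw -18.1
scene [176.7 225.2] 26 mean [0.5971 0.0311] rect 0.5962 0.0321 [10, 24] yaw -1.4
```

>>> carry_out(
  commands=[
    [[0, 0, 0, 0, 0, 0.9], [0, 0, 0, 0, 0, 0.9], [0, 0, 0, 0, 0, 0.9], [0, 0, 0, 0, 0, 0.9], [0, 0, 0, 0, 0, 0.9], [0, 0, 0, 0, 0, 0.34], [-0.6, 0.4, 0, 0, 0, 0], [-0.8, 0.3, 0, 0, 0, 0], [-0.8, 0.2, 0, 0, 0, 0], [-0.8, 0.2, 0, 0, 0, 0], [-0.8, 0.2, 0, 0, 0, 0], [-0.65, 0.09, 0.3, 0, 0, 0], [0, 0, 0.9, 0, 0, 0], [0, 0, 0.9, 0, 0, 0], [0, 0, 0.9, 0, 0, 0], [0, 0, 0.9, 0, 0, 0], [0, 0, 0.9, 0, 0, 0], [0, 0, 0.5, 0, 0, 0], [0, 0, 0, 0, 0, 0], [0, 0, 0, 0, 0, 0]],
  ],
)

```text
clock: 31.2
position: [0.4212, 0.0901, 0.0606]
ee_rot: [0.954, -0.301, -0.002, 0.001]
ft_force: [0.4, -0.1, 0.8]
grip_width: 0.549
grasp_force: 0.0
```

```bash
python3 - <<'E'
from h import *
plan((.423,.0905,.003,-35))
E
```

```text
at [0.4212 0.0901 0.0606] yaw -35.02 tilt 0.2 t 31.2 grip 0.549 0.0 F [ 0.4 -0.1  0.8]
 turn az -0.0 then shift [ 0.03 -0.04  1.96]
```

>>> carry_out(
  commands=[
    [[0, 0, 0.5, 0, 0, 0], [0, 0, 0.5, 0, 0, 0], [0, 0, 0.5, 0, 0, 0], [0, 0, 0.3, 0, 0, 0], [0, 0, 0.15, 0, 0, 0], [0, 0, 0, 0, 0, 0], [0, 0, 0, 0, 0, 0], [0, 0, 0, 0, 0, 0]],
  ],
)

```text
clock: 31.87
position: [0.4237, 0.0905, -0.0151]
ee_rot: [0.954, -0.301, 0.001, -0.001]
ft_force: [0.5, -0.2, 1.0]
grip_width: 0.546
grasp_force: 0.0
```

>>> carry_out(
  commands=[
    [[0, 0, 0, 0, 0, 0], [0, 0, 0, 0, 0, 0], [0, 0, 0, 0, 0, 0], [0, 0, 0, 0, 0, 0], [0, 0, 0, 0, 0, 0], [0, 0, 0, 0, 0, 0], [0, 0, 0, 0, 0, 0], [0, 0, 0, 0, 0, 0], [0, 0, -0.3, 0, 0, 0], [0, 0, -0.7, 0, 0, 0], [0, 0, -0.9, 0, 0, 0], [0, 0, -0.9, 0, 0, 0], [0, 0, -0.9, 0, 0, 0], [0, 0, -0.9, 0, 0, 0], [0, 0, -0.9, 0, 0, 0], [0, 0, -0.9, 0, 0, 0], [0, 0, -0.6, 0, 0, 0], [0, 0, 0, 0, 0, 0], [0, 0, 0, 0, 0, 0]],
  ],
  hand=1,
)

```text
clock: 33.45
position: [0.423, 0.0903, 0.2646]
ee_rot: [0.954, -0.301, 0.001, -0.0]
ft_force: [0.4, 0.3, -1.4]
grip_width: 0.217
grasp_force: 47.0
```

```bash
python3 - <<'E'
from h import *
t=tray(-.035,.05)
plan((*t,.29,-6),(*t,.15,-6))
E
```

```text
at [0.423  0.0903 0.2646] yaw -35.05 tilt 0.15 t 33.45 grip 0.217 47.0 F [ 0.4  0.3 -1.4]
 turn az -4.84 then shift [ 2.87  0.94 -0.11]
 turn az 0.0 then shift [ 0.  -0.   3.5]
```

>>> carry_out(
  commands=[
    [[0, 0, 0, 0, 0, -0.9], [0, 0, 0, 0, 0, -0.9], [0, 0, 0, 0, 0, -0.9], [0, 0, 0, 0, 0, -0.9], [0, 0, 0, 0, 0, -0.9], [0, 0, 0, 0, 0, -0.34], [0.5, 0.1, 0, 0, 0, 0], [0.7, 0.2, 0, 0, 0, 0], [0.7, 0.2, 0, 0, 0, 0], [0.6, 0.2, 0, 0, 0, 0], [0.37, 0.24, 0, 0, 0, 0], [0, 0, 0.6, 0, 0, 0], [0, 0, 0.8, 0, 0, 0], [0, 0, 0.8, 0, 0, 0], [0, 0, 0.5, 0, 0, 0], [0, 0, 0, 0, 0, 0], [0, 0, 0, 0, 0, 0]],
  ],
)

```text
clock: 34.87
position: [0.5315, 0.0407, 0.1541]
ee_rot: [0.999, -0.052, -0.002, 0.0]
ft_force: [-0.1, 0.1, 0.3]
grip_width: 0.218
grasp_force: 47.0
```

```bash
python3 - <<'E'
from h import *
t=tray(-.035,.05)
plan((*t,.15,-6))
E
```

```text
at [0.5315 0.0407 0.1541] yaw -5.99 tilt 0.21 t 34.87 grip 0.218 47.0 F [-0.1  0.1  0.3]
 turn az 0.0 then shift [ 0.05 -0.01  0.63]
```

>>> carry_out(
  commands=[
    [[0.02, 0, 0.3, 0, 0, 0], [0, 0, 0.2, 0, 0, 0], [0, 0, 0.1, 0, 0, 0], [0, 0, 0, 0, 0, 0], [0, 0, 0, 0, 0, 0]],
  ],
)

```text
clock: 35.28
position: [0.5336, 0.0408, 0.1317]
ee_rot: [0.999, -0.052, 0.0, 0.0]
ft_force: [0.6, -0.4, -0.3]
grip_width: 0.218
grasp_force: 47.0
```

>>> carry_out(
  commands=[
    [[0, 0, 0, 0, 0, 0], [0, 0, 0, 0, 0, 0], [0, 0, 0, 0, 0, 0], [0, 0, 0, 0, 0, 0], [0, 0, 0, 0, 0, 0], [0, 0, -0.4, 0, 0, 0], [0, 0, -0.8, 0, 0, 0], [0, 0, -0.9, 0, 0, 0], [0, 0, -0.9, 0, 0, 0], [0, 0, -0.8, 0, 0, 0], [0, 0, 0, 0, 0, 0], [0, 0, 0, 0, 0, 0]],
  ],
  hand=-0.1,
)

```text
clock: 36.28
position: [0.5344, 0.0409, 0.2854]
ee_rot: [0.999, -0.052, 0.002, -0.0]
ft_force: [-0.4, 0.0, -0.1]
grip_width: 0.55
grasp_force: 0.0
```

```bash
cat >> h.py <<'E'
def binpose():
    im=camera('top')[:,:,::-1].copy();cv2.imwrite('pics/last_top.png',im);h=cv2.cvtColor(im,cv2.COLOR_BGR2HSV)
    m=((abs(h[...,0].astype(int)-28)<6)&(h[...,1]>150)&(h[...,2]>90)).astype(np.uint8)
    n,l,s,c=cv2.connectedComponentsWithStats(m);m=None
    for i in range(1,n):
        if s[i,4]<150: continue
        w=world('top',np.argwhere(l==i)[:,::-1].astype(float),.042)[:,:2]
        if not (.4<w[:,0].mean()<.7 and abs(w[:,1].mean()+.15)<.2):continue
        r=cv2.minAreaRect((w*1000).astype(np.float32));a=np.radians(TY);d=np.array(r[0])/1000-PIV
        print('bin',s[i,4],np.round(r,1) if 0 else r,'in tray frame',(d@[np.cos(a),np.sin(a)]).round(4),(d@[-np.sin(a),np.cos(a)]).round(4))
E
python3 - <<'E'
from h import *
binpose()
plan((*tray(0,-.29),.3,84),(*tray(0,-.29),.025,84))
E
```

```text
bin 2164 ((570.291259765625, -199.87603759765625), (140.05487060546875, 169.05728149414062), 84.4012222290039) in tray frame 0.0268 -0.1856
at [0.5337 0.0408 0.2835] yaw -5.99 tilt 0.04 t 36.33 grip 0.548 0.0 F [ 0.   0.7 -1.2]
 turn az -15.0 then shift [-8.5   0.87  0.11]
 turn az 0.0 then shift [0.   0.   6.87]
```

The bin has been knocked to (27, −186) mm in the tray frame, still square. I'll pinch its far wall and drag it in.

```bash
python3 - <<'E'
from h import *
b=tray(.0268,-.2516)
print(b,tray(0,-.174));plan((*b,.3,-6),(*b,.018,-6))
E
```

```text
[ 0.56335383 -0.26552307] [ 0.54481205 -0.18554681]
at [0.5337 0.0408 0.2835] yaw -5.99 tilt 0.04 t 36.33 grip 0.548 0.0 F [ 0.   0.7 -1.2]
 turn az 0.0 then shift [1.54 7.54 0.11]
 turn az 0.0 then shift [ 0.   -0.    7.05]
```

>>> carry_out(
  commands=[
    [[0.1, 0.5, 0, 0, 0, 0], [0.2, 0.9, 0, 0, 0, 0], [0.2, 0.9, 0, 0, 0, 0], [0.2, 0.9, 0, 0, 0, 0], [0.2, 0.9, 0, 0, 0, 0], [0.2, 0.9, 0, 0, 0, 0], [0.2, 0.9, 0, 0, 0, 0], [0.2, 0.9, 0, 0, 0, 0], [0.04, 0.5, 0, 0, 0, 0], [0, 0.24, 0.5, 0, 0, 0], [0, 0, 0.9, 0, 0, 0], [0, 0, 0.9, 0, 0, 0], [0, 0, 0.9, 0, 0, 0], [0, 0, 0.9, 0, 0, 0], [0, 0, 0.5, 0, 0, 0], [0, 0, 0, 0, 0, 0], [0, 0, 0, 0, 0, 0]],
  ],
  hand=0,
)

```text
clock: 37.75
position: [0.5621, -0.2651, 0.0979]
ee_rot: [0.999, -0.052, -0.002, -0.001]
ft_force: [0.1, -0.4, 1.3]
grip_width: 0.498
grasp_force: 0.0
```

```bash
python3 - <<'E'
from h import *
b=tray(.0268,-.2516)
plan((*b,.018,-6))
bars(z=.158,roi=(.49,.66,-.1,.12));
im=cv2.imread('pics/last_top.png');sc=cv2.imread('pics/last_scene.png')
cv2.imwrite('pics/c8.png',np.hstack([cv2.resize(im[140:225,180:300],(480,340),interpolation=cv2.INTER_CUBIC),cv2.resize(sc[180:265,150:230],(320,340),interpolation=cv2.INTER_CUBIC)]))
E
```

```text
at [ 0.5621 -0.2651  0.0979] yaw -5.99 tilt 0.22 t 37.75 grip 0.498 0.0 F [ 0.1 -0.4  1.3]
 turn az 0.0 then shift [0.03 0.01 2.52]
top [216.6 169.1] 121 mean [ 0.5677 -0.0106] rect 0.5674 -0.0105 [9, 143] yaw -6.6
top [204.2 157.8] 61 mean [0.601  0.0278] rect 0.6011 0.0275 [19, 29] yaw -10.1
top [234.1 161. ] 103 mean [ 0.5933 -0.0619] rect 0.5932 -0.0618 [18, 50] yaw -6.5
top [199.5 180.1] 123 mean [0.5335 0.0389] rect 0.5338 0.0384 [23, 55] yaw -5.4
top [231.4 184. ] 105 mean [ 0.524 -0.056] rect 0.5239 -0.056 [19, 50] yaw -8.3
scene [194.2 213.5] 181 mean [ 0.5853 -0.0255] rect 0.5798 -0.0119 [41, 147] yaw -2.3
scene [199.5 206. ] 118 mean [ 0.5896 -0.0548] rect 0.5899 -0.0548 [21, 53] yaw -7.8
scene [217.9 216.7] 94 mean [ 0.5261 -0.0495] rect 0.5243 -0.05 [21, 43] yaw -18.0
scene [175.1 227.2] 92 mean [0.5963 0.0384] rect 0.5959 0.0386 [28, 32] yaw -35.3
scene [193.1 240.3] 180 mean [0.5314 0.0483] rect 0.5304 0.0485 [30, 57] yaw -4.7
```

View pics/c8.png

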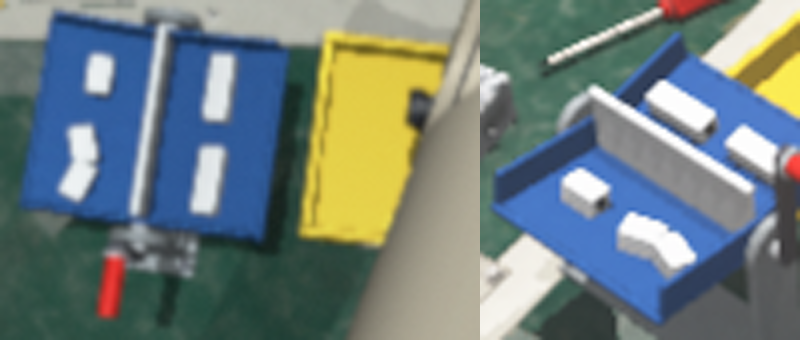

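All four bars are correctly placed: the odd ones in the left bay, the fulls in the right. Now I'll lower and pinch the bin's far wall.

>>> carry_out(
  commands=[
    [[0, 0, 0.7, 0, 0, 0], [0, 0, 0.7, 0, 0, 0], [0, 0, 0.5, 0, 0, 0], [0, 0, 0.25, 0, 0, 0], [0, 0, 0.1, 0, 0, 0], [0, 0, 0, 0, 0, 0], [0, 0, 0, 0, 0, 0]],
  ],
)

```text
clock: 38.43
position: [0.5645, -0.2661, 0.0113]
ee_rot: [0.999, -0.052, 0.001, 0.0]
ft_force: [-0.1, -0.7, 0.1]
grip_width: 0.501
grasp_force: 0.0
```

>>> carry_out(
  commands=[
    [[0, 0, 0, 0, 0, 0], [0, 0, 0, 0, 0, 0], [0, 0, 0, 0, 0, 0], [0, 0, 0, 0, 0, 0], [0, 0, 0, 0, 0, 0], [0, 0, 0, 0, 0, 0], [0, 0, 0, 0, 0, 0], [0, 0, 0, 0, 0, 0], [0, 0, 0, 0, 0, 0], [0, 0, 0, 0, 0, 0]],
  ],
  hand=1,
)

```text
clock: 39.27
position: [0.564, -0.2659, 0.0106]
ee_rot: [0.999, -0.052, 0.001, 0.0]
ft_force: [-0.9, 0.5, 6.3]
grip_width: 0.074
grasp_force: 50.7
```

```bash
python3 - <<'E'
from h import *
plan((*tray(0,-.174),get_obs()['position'][2]+ZO,-6))
binpose()
E
```

```text
at [ 0.564  -0.2659  0.0106] yaw -5.99 tilt 0.09 t 39.27 grip 0.074 50.7 F [-0.9  0.5  6.3]
 turn az 0.0 then shift [-0.69 -1.95  0.  ]
bin 1283 ((571.930419921875, -180.1864471435547), (99.01201629638672, 170.7742156982422), 83.41459655761719) in tray frame 0.0264 -0.1658
```

>>> carry_out(
  commands=[
    [[-0.05, -0.1, 0, 0, 0, 0], [-0.08, -0.2, 0, 0, 0, 0], [-0.08, -0.25, 0, 0, 0, 0], [-0.08, -0.25, 0, 0, 0, 0], [-0.08, -0.25, 0, 0, 0, 0], [-0.08, -0.25, 0, 0, 0, 0], [-0.08, -0.25, 0, 0, 0, 0], [-0.08, -0.2, 0, 0, 0, 0], [-0.05, -0.15, 0, 0, 0, 0], [-0.03, -0.05, 0, 0, 0, 0], [0, 0, 0, 0, 0, 0], [0, 0, 0, 0, 0, 0], [0, 0, 0, 0, 0, 0]],
  ],
)

```text
clock: 40.4
position: [0.5448, -0.1848, 0.0105]
ee_rot: [0.999, -0.052, 0.001, 0.0]
ft_force: [-1.0, 0.3, 9.1]
grip_width: 0.071
grasp_force: 51.0
```

>>> carry_out(
  commands=[
    [[0, 0, 0, 0, 0, 0], [0, 0, 0, 0, 0, 0], [0, 0, 0, 0, 0, 0], [0, 0, 0, 0, 0, 0], [0, 0, -0.3, 0, 0, 0], [0, 0, -0.6, 0, 0, 0], [0, 0.8, -0.5, 0, 0, 0], [0, 0.9, 0, 0, 0, 0], [0, 0.9, -0.3, 0, 0, 0], [0, 0.6, -0.7, 0, 0, 0], [0, 0.3, -0.8, 0, 0, 0], [0, 0, -0.9, 0, 0, 0], [0, 0, -0.9, 0, 0, 0], [0, 0, -0.9, 0, 0, 0], [-0.3, 0, -0.8, 0, 0, 0], [-0.8, 0, 0, 0, 0, 0], [-0.8, 0, 0, 0, 0, 0], [-0.8, 0, 0, 0, 0, 0], [0, 0, 0, 0, 0, 0], [0, 0, 0, 0, 0, 0]],
  ],
  hand=0.3,
)

```text
clock: 42.07
position: [0.4207, -0.3134, 0.279]
ee_rot: [0.999, -0.053, 0.001, 0.0]
ft_force: [1.1, -0.4, 0.6]
grip_width: 0.356
grasp_force: 0.0
```

```bash
python3 - <<'E'
from h import *
c=tray(-.129,0)
binpose();plan((*c,.31,-6),(*c,.209,-6))
im=cv2.imread('pics/last_top.png');sc=camera('scene')[:,:,::-1]
cv2.imwrite('pics/c9.png',np.hstack([cv2.resize(im[140:225,180:300],(480,340),interpolation=cv2.INTER_CUBIC),cv2.resize(sc[180:265,180:260].copy(),(320,340),interpolation=cv2.INTER_CUBIC)]))
E
```

```text
bin 1479 ((553.67138671875, -122.26943969726562), (139.74794006347656, 173.22811889648438), 82.95063781738281) in tray frame 0.0022 -0.1101
at [ 0.4218 -0.313   0.2786] yaw -6.02 tilt 0.09 t 42.12 grip 0.352 0.0 F [0.2 0.1 0.3]
 turn az -0.0 then shift [-0.5  -7.84 -0.26]
 turn az 0.0 then shift [ 0.   -0.    2.52]
```

View pics/c9.png

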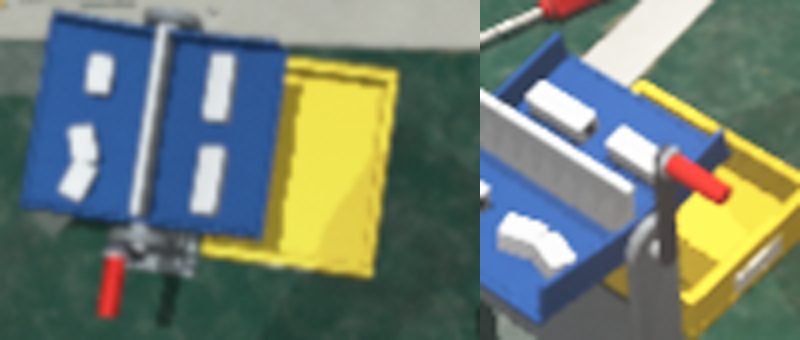

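The bin is in place at (2, −110) mm, nearly square. Next is the crank.

>>> carry_out(
  commands=[
    [[0, -0.4, -0.26, 0, 0, 0], [0, -0.8, 0, 0, 0, 0], [0, -0.9, 0, 0, 0, 0], [0, -0.9, 0, 0, 0, 0], [-0.1, -0.9, 0, 0, 0, 0], [-0.1, -0.9, 0, 0, 0, 0], [-0.1, -0.9, 0, 0, 0, 0], [-0.1, -0.9, 0, 0, 0, 0], [-0.1, -0.8, 0, 0, 0, 0], [0, -0.44, 0, 0, 0, 0], [0, 0, 0, 0, 0, 0], [0, 0, 0, 0, 0, 0], [0, 0, 0, 0, 0, 0]],
  ],
  hand=0,
)

```text
clock: 43.25
position: [0.4352, 0.0003, 0.2878]
ee_rot: [0.999, -0.052, -0.0, -0.0]
ft_force: [0.1, -0.6, -1.1]
grip_width: 0.501
grasp_force: 0.0
```

```bash
python3 - <<'E'
from h import *
c=tray(-.129,0)
plan((*c,.207,-6))
E
```

```text
at [4.352e-01 3.000e-04 2.878e-01] yaw -6.0 tilt 0.03 t 43.25 grip 0.501 0.0 F [ 0.1 -0.6 -1.1]
 turn az 0.0 then shift [-0.01 -0.02  2.55]
```

>>> carry_out(
  commands=[
    [[0, 0, 0.5, 0, 0, 0], [0, 0, 0.6, 0, 0, 0], [0, 0, 0.6, 0, 0, 0], [0, 0, 0.5, 0, 0, 0], [0, 0, 0.25, 0, 0, 0], [0, 0, 0.1, 0, 0, 0], [0, 0, 0, 0, 0, 0], [0, 0, 0, 0, 0, 0]],
  ],
)

```text
clock: 43.92
position: [0.4355, 0.0006, 0.1869]
ee_rot: [0.999, -0.053, 0.001, -0.0]
ft_force: [1.5, -0.2, 0.4]
grip_width: 0.503
grasp_force: 0.0
```

>>> carry_out(
  commands=[
    [[0, 0, 0, 0, 0, 0], [0, 0, 0, 0, 0, 0], [0, 0, 0, 0, 0, 0], [0, 0, 0, 0, 0, 0], [0, 0, 0, 0, 0, 0], [0, 0, 0, 0, 0, 0], [0, 0, 0, 0, 0, 0], [0, 0, 0, 0, 0, 0], [0, 0, 0, 0, 0, 0]],
  ],
  hand=1,
)

```text
clock: 44.67
position: [0.4354, 0.0009, 0.1869]
ee_rot: [0.999, -0.052, 0.001, 0.0]
ft_force: [-2.0, 0.2, 6.3]
grip_width: 0.146
grasp_force: 48.6
```

```bash
python3 - <<'E'
from h import *
plan()
th=np.linspace(0,.98,19)
P=np.c_[.088*np.sin(th),.088*(1-np.cos(th))]/.04
print(np.diff(P,axis=0).round(3).tolist())
E
```

```text
at [0.4354 0.0009 0.1869] yaw -6.0 tilt 0.1 t 44.67 grip 0.146 48.6 F [-2.   0.2  6.3]
[[0.12, 0.003], [0.119, 0.01], [0.119, 0.016], [0.118, 0.023], [0.116, 0.029], [0.114, 0.035], [0.112, 0.042], [0.11, 0.048], [0.107, 0.053], [0.104, 0.059], [0.101, 0.065], [0.097, 0.07], [0.093, 0.075], [0.089, 0.08], [0.084, 0.085], [0.08, 0.089], [0.075, 0.094], [0.069, 0.098]]
```

>>> carry_out(
  commands=[
    [[0, 0.12, 0, 0, 0, 0], [0, 0.12, 0.01, 0, 0, 0], [0, 0.12, 0.02, 0, 0, 0], [0, 0.12, 0.02, 0, 0, 0], [0, 0.12, 0.03, 0, 0, 0], [0, 0.11, 0.04, 0, 0, 0], [0, 0.11, 0.04, 0, 0, 0], [0, 0.11, 0.05, 0, 0, 0], [0, 0.11, 0.05, 0, 0, 0], [0, 0.1, 0.06, 0, 0, 0], [0, 0.1, 0.06, 0, 0, 0], [0, 0.1, 0.07, 0, 0, 0], [0, 0.09, 0.08, 0, 0, 0], [0, 0.09, 0.08, 0, 0, 0], [0, 0.08, 0.08, 0, 0, 0], [0, 0.08, 0.09, 0, 0, 0], [0, 0.08, 0.09, 0, 0, 0], [0, 0.07, 0.1, 0, 0, 0], [0, 0, 0, 0, 0, 0], [0, 0, 0, 0, 0, 0]],
  ],
)

```text
clock: 46.33
position: [0.4279, -0.0708, 0.147]
ee_rot: [0.999, -0.052, 0.001, -0.001]
ft_force: [4.6, 5.8, -4.4]
grip_width: 0.141
grasp_force: 51.6
```

```bash
python3 - <<'E'
from h import *
plan()
sc=camera('scene')[:,:,::-1];im=camera('top')[:,:,::-1]
cv2.imwrite('pics/c10.png',np.hstack([cv2.resize(im[140:225,180:300].copy(),(480,340),interpolation=cv2.INTER_CUBIC),cv2.resize(sc[180:265,180:260].copy(),(320,340),interpolation=cv2.INTER_CUBIC)]))
E
```

```text
at [ 0.4279 -0.0708  0.147 ] yaw -5.95 tilt 0.12 t 46.33 grip 0.141 51.6 F [ 4.6  5.8 -4.4]
```

View pics/c10.png

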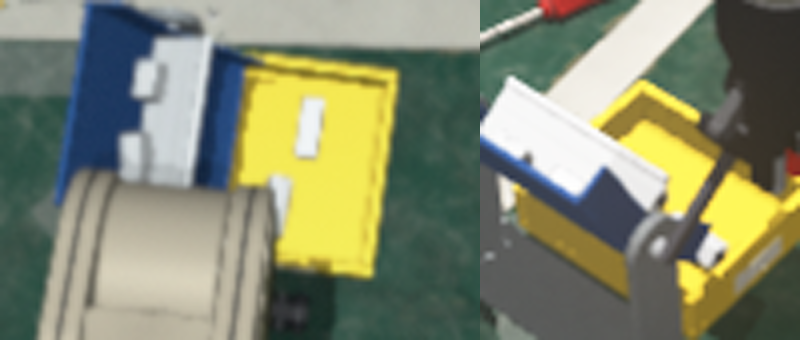

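Both full bars have slid out into the bin, at (312,125) and (282,205), and the odd ones rest against the divider. I'll swing back to level.

>>> carry_out(
  commands=[
    [[0, 0, 0, 0, 0, 0], [0, -0.07, -0.1, 0, 0, 0], [0, -0.08, -0.09, 0, 0, 0], [0, -0.08, -0.09, 0, 0, 0], [0, -0.08, -0.08, 0, 0, 0], [0, -0.09, -0.08, 0, 0, 0], [0, -0.09, -0.08, 0, 0, 0], [0, -0.1, -0.07, 0, 0, 0], [0, -0.1, -0.06, 0, 0, 0], [0, -0.1, -0.06, 0, 0, 0], [0, -0.11, -0.05, 0, 0, 0], [0, -0.11, -0.05, 0, 0, 0], [0, -0.11, -0.04, 0, 0, 0], [0, -0.11, -0.04, 0, 0, 0], [0, -0.12, -0.03, 0, 0, 0], [0, -0.12, -0.02, 0, 0, 0], [0, -0.12, -0.02, 0, 0, 0], [0, -0.12, -0.01, 0, 0, 0], [0, -0.12, 0, 0, 0, 0], [0, 0, 0, 0, 0, 0]],
  ],
)

```text
clock: 48.1
position: [0.4358, -0.0004, 0.1872]
ee_rot: [0.999, -0.053, 0.001, 0.001]
ft_force: [-0.1, -2.9, 8.1]
grip_width: 0.144
grasp_force: 52.2
```

```bash
python3 - <<'E'
from h import *
plan()
E
```

```text
at [ 4.358e-01 -4.000e-04  1.872e-01] yaw -6.04 tilt 0.21 t 48.1 grip 0.144 52.2 F [-0.1 -2.9  8.1]
```

>>> carry_out(
  commands=[
    [[0, 0, 0, 0, 0, 0], [0, 0, 0, 0, 0, 0], [0, 0, 0, 0, 0, 0], [0, 0, 0, 0, 0, 0], [0, 0, 0, 0, 0, 0], [0, 0, 0, 0, 0, 0], [0, 0, -0.4, 0, 0, 0], [0, 0, -0.8, 0, 0, 0], [0, 0, -0.9, 0, 0, 0], [0, 0, -0.9, 0, 0, 0], [0, 0.8, 0, 0, 0, 0], [0, 0.9, 0, 0, 0, 0], [0, 0.9, 0, 0, 0, 0], [0, 0.9, 0, 0, 0, 0], [0, 0.9, 0, 0, 0, 0], [0, 0.9, 0, 0, 0, 0], [0, 0.9, 0, 0, 0, 0], [0, 0.6, 0, 0, 0, 0], [0, 0, 0, 0, 0, 0], [0, 0, 0, 0, 0, 0]],
  ],
  hand=0,
)

```text
clock: 49.77
position: [0.406, -0.2708, 0.3055]
ee_rot: [0.999, -0.054, -0.0, -0.0]
ft_force: [0.0, 0.3, 0.6]
grip_width: 0.501
grasp_force: 0.0
```

```bash
python3 - <<'E'
from h import *
binpose();plan();bars(z=.026,roi=(.45,.65,-.2,-.03));bars(z=.158,roi=(.49,.66,-.03,.12))
im=cv2.imread('pics/last_top.png');sc=cv2.imread('pics/last_scene.png')
cv2.imwrite('pics/c11.png',np.hstack([cv2.resize(im[140:225,180:300],(480,340),interpolation=cv2.INTER_CUBIC),cv2.resize(sc[180:265,170:250],(320,340),interpolation=cv2.INTER_CUBIC)]))
E
```

```text
bin 1298 ((553.4881591796875, -122.98042297363281), (138.10214233398438, 173.18711853027344), 83.0611801147461) in tray frame 0.0021 -0.1109
at [ 0.4065 -0.2695  0.3057] yaw -6.01 tilt 0.04 t 49.82 grip 0.5 0.0 F [-0.1  1.5  0.1]
top [256.9 171.3] 84 mean [ 0.5858 -0.1274] rect 0.5854 -0.1274 [19, 50] yaw -6.7
scene [203.1 233.7] 182 mean [ 0.6001 -0.0693] rect 0.6003 -0.0696 [36, 67] yaw -7.1
scene [233.7 241.4] 47 mean [ 0.5101 -0.0929] rect 0.512 -0.0925 [15, 35] yaw -15.7
top [214.2 172.6] 266 mean [ 0.5572 -0.004 ] rect 0.5684 -0.0029 [25, 143] yaw -9.4
scene [194.6 213.6] 178 mean [ 0.5843 -0.026 ] rect 0.5758 -0.0247 [39, 155] yaw -2.8
scene [184.9 220.7] 89 mean [0.5893 0.0074] rect 0.5889 0.0077 [27, 35] yaw -37.0
scene [203.1 233.7] 182 mean [0.5235 0.0178] rect 0.5237 0.0175 [32, 58] yaw -7.1
```

View pics/c11.png

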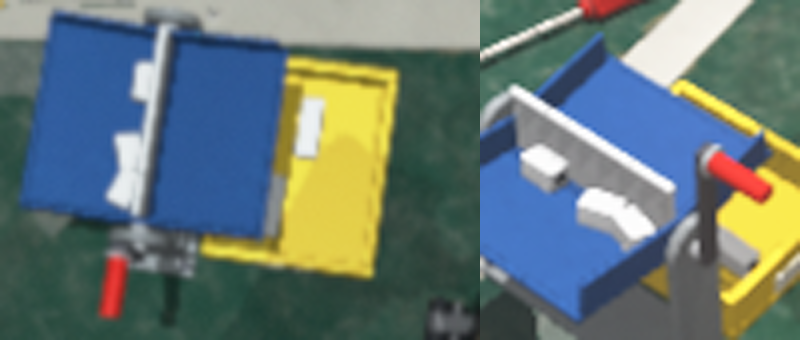

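The tray is level, the odd bars lie by the divider at (145,80) and (125,170), and both full bars lie in the bin at (312,125) in the top view and (738,250) in the scene view. The arm is clear, so I'll hand in.

```bash
python3 -c "from h import *;print(hand_in())"
```

```text
the job is handed in; nothing more can be done
None
```

The job is handed in; the last pictures show both full-length bars in the bin, the short and bent bars still in their bay, the tray level and the arm clear. I never moved the tally counter or marker, but the judge's verdict was not shown.

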